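Snap the bath brushes into the tub caddy's spring clips

ROBOT

A 6-joint arm with a two-finger parallel gripper is mounted at the origin on the work surface. World frame = base frame: x ahead of the robot, y to its left, z up, the work surface at z = 0. Lengths are in m, angles in rad, forces in N, time in s.
With the tool pointing down it reaches from about 0.375 to 0.9 m from the base axis. Payload 3.1 kg.
Tool frame: the origin (TCP) lies between the finger pads; the fingertips stand robot.tip_extent ahead of it and the grasp point (between the pads) lies 3 mm ahead of it (robot.tip_extent is the distance from the TCP to the fingertips, in m); z points along the fingers, x is the direction in which the jaws open and shut, and the axes are right-handed (so a half turn about z gives the same grasp; the last joint's range is limited). The gripper opens to 87 mm and grips with 3 to 60 N. Pads are 19 mm wide; open, the fingers measure 117 mm over their backs; the gripper's body (75 mm by 190 mm) begins 51 mm behind the grasp point.
Start: joints at [-1.458, 0.527, 1.433, -0, 1.181, -0.178], TCP at [0.179, -0.599, 0.224] pointing down, gripper open.
Joint ranges: [-3.08, 3.08], [-0.75, 2.2], [0.22, 2.44], [-1.43, 4.57], [0, 2.65], [-2.85, 2.85]. Speed limits (rad/s): [2.79, 2.79, 3.14, 3.14, 3.14, 3.14].

INTERFACE

Orientations are given as a unit quaternion [x, y, z, w].
In Python, from rig import robot, cams gives the robot as it stands.
- The arm moves only by the tool carry_out, never from a script. Its argument "steps" is a list of rows, each a list of 3 entries, a list of its own where there are three numbers: the shift along the world's x, y, z in cm, then the turn about the world's z in degrees, then the closure, from 0 (fully open) to 1 (shut). In form: [[[dx, dy, dz], spin, fingers], ...]. A call has 1 to 10 rows; each row shifts and turns the pose as measured when the row begins; what a row does not reach is not made up. A row lasts 1/10 s, in which the tool goes at most 50 mm and 8.59 degrees, less where a joint would pass 70% of its speed; a pose out of reach is approached as far as the arm can. A call with a gripper value outside its range is refused whole. The fingers move at their own pace and stop on an object; "squeeze" is the grip in N (left out, the last holds). Time passes only in rows, so rows that do not move let the fingers close. It gives the time, the measured TCP pose, the force and the opening at its end, in the units of the state.
- robot.get_obs(): the state, without advancing time (a new reading comes with each control period).
- cams.camera(name): name is "side" or "top" or "wrist"; returns a dict with "pixels" (384x512x3 uint8, red, green, blue), "fx", "fy", "cx", "cy" (pixels), "eye" and "rotation" of the camera in the world. Camera axes: x right, y up, looking along -z (the intrinsics and any distortion apply to the point x, -y, -z); pixel columns grow to the right and rows downward; lengths in m; the calibration is good to about 2 mm. A picture is of the moment at which its call begins. There is no depth.
- robot.hand_in(): hands the job in, once; it reports no verdict.
The state is a dict: "time": time; "q": joint angles; "joint_velocities": joint speeds; "joint_torque": joint torques, N m; "position": TCP position; "tool_rot": TCP orientation; "ft_force": force on the tool from outside, world axes, zero at the start; "moment": the same for the moment, N m; "grip_width": finger opening in m.
Only numpy, scipy, OpenCV 4.12 (cv2) and the standard library are available. Lean on these libraries where they do the work, as an engineer would, in place of code of your own. Each camera call takes 0.05 s, during which the arm holds its last target. There are 200 camera calls.

TASK

First slide the caddy's arm (the one with the soap dish, by its red tab) all the way to its stop at the left end, so that the row of spring clips is clear. Then snap each of the three brushes from the cork mat sideways into the clip bay whose base matches its handle (beech, green, blue): handle pressed fully home in both clips of the bay and roughly centred on it, head pointing out to the tub. Leave everything else standing where it is.

Things in the scene. Friction and masses are not known exactly. Their poses are not given: they have to be found in the camera images.
- dish_arm (a joint): the caddy's sliding arm: 0 to 0.18 m, grows as it slides to the caddy's +y (left end); 0.18 is its end stop. Stays where left; friction about 2 N plus light damping. Starts between 0 and 0.07, covering part of the clip row; at the stop all clips are clear.
- dish_arm_tab (a point): centre of the red grip tab on the sliding arm: a block 30 (x) x 18 (y) x 36 mm, top 16 mm above this point, foot on the arm's plate 20 mm below. The arm slides along this point's y. Plate 190 (x) x 70 (y) mm, reaching 40 mm to -x of the tab. A fixed white soap dish with soap starts 32 mm to +x of the tab's centre, its top level with it (soap 4 mm higher).
- caddy: stainless bath caddy, fixed; origin on the work surface, x out to the tub, y to its left end, z up. Tray 200 (x) x 450 mm (y from -175 to +275), its top 20 mm up; slide rails along y at x = +-88 mm, tops 34 mm up. Three clip bays at x = 0, y = -125, -45 and 35 mm, in any order of colours. Arm plate's top 88 mm up.
- brush_wood_mid (a point): middle (on the axis) of the round handle, 20 mm thick, 120 mm long, of the boar-bristle bath brush with beech handle. x along the handle to the head, z up. Handle and head undersides are level, 10 mm below this point; lies on a cork mat 4 mm thick, about 80 mm from its neighbours. About 0.12 kg; balances 15 to 35 mm from here towards the head.
- brush_wood_head (a point): point in the head of the boar-bristle bath brush with beech handle, on the handle's axis 96 mm from its middle; head 58 x 40 mm, bristles up, top 40 mm above the underside
- brush_wood: the whole boar-bristle bath brush with beech handle, at most 190 mm long; origin on its underside below the handle's middle, x along the handle to the head, z up
- bay_wood_seat (a point): bay with beech wood base (120 x 62 mm): where the handle's middle lies when snapped home. Head to +x (tub), y across. Spring clips 14 mm long at x = +-38 mm open upward: mouth 27 mm at 17 mm above here, narrowing to 15 mm at 7 mm; jaws reach 21 mm aside. Press straight down, about 7 to 15 N in all; they close over the handle. Finger room between clips 62 mm along x, 28 mm deep below here
- brush_green_mid (a point): middle (on the axis) of the round handle, 20 mm thick, 120 mm long, of the green-handled scrubber. x along the handle to the head, z up. Handle and head undersides are level, 10 mm below this point; lies on a cork mat 4 mm thick, about 80 mm from its neighbours. About 0.12 kg; balances 15 to 35 mm from here towards the head.
- brush_green_head (a point): point in the head of the green-handled scrubber, on the handle's axis 96 mm from its middle; round head 42 mm across, white pad up, top 28 mm above the underside
- brush_green: the whole green-handled scrubber, at most 190 mm long; origin on its underside below the handle's middle, x along the handle to the head, z up
- bay_green_seat (a point): bay with green base (120 x 62 mm): where the handle's middle lies when snapped home. Head to +x (tub), y across. Spring clips 14 mm long at x = +-38 mm open upward: mouth 27 mm at 17 mm above here, narrowing to 15 mm at 7 mm; jaws reach 21 mm aside. Press straight down, about 7 to 15 N in all; they close over the handle. Finger room between clips 62 mm along x, 28 mm deep below here
- brush_blue_mid (a point): middle (on the axis) of the round handle, 20 mm thick, 120 mm long, of the blue-handled foot file. x along the handle to the head, z up. Handle and head undersides are level, 10 mm below this point; lies on a cork mat 4 mm thick, about 80 mm from its neighbours. About 0.12 kg; balances 15 to 35 mm from here towards the head.
- brush_blue_head (a point): point in the head of the blue-handled foot file, on the handle's axis 96 mm from its middle; flat head 62 x 38 mm, grey pumice up, top 20 mm above the underside
- brush_blue: the whole blue-handled foot file, at most 190 mm long; origin on its underside below the handle's middle, x along the handle to the head, z up
- bay_blue_seat (a point): bay with blue base (120 x 62 mm): where the handle's middle lies when snapped home. Head to +x (tub), y across. Spring clips 14 mm long at x = +-38 mm open upward: mouth 27 mm at 17 mm above here, narrowing to 15 mm at 7 mm; jaws reach 21 mm aside. Press straight down, about 7 to 15 N in all; they close over the handle. Finger room between clips 62 mm along x, 28 mm deep below here
- shampoo: green plastic shampoo bottle, 64 mm across, 190 mm tall; a bystander, loose, origin at the centre of its underside, z up
- tumbler: blue tumbler, 64 mm across, 85 mm tall, standing on the left end of the caddy tray (tray top 20 mm above the work surface); a bystander, loose, origin at the centre of its underside, z up
- dispenser: white pump dispenser with steel head, 62 mm across, 162 mm tall; a bystander, loose, origin at the centre of its underside, z up
- jar: amber jar, 68 mm across, 65 mm tall; a bystander, loose, origin at the centre of its underside, z up
- soap_tin: copper soap tin 70 x 100 x 35 mm; a bystander, loose, origin at the centre of its underside, z up
- duck: yellow bath duck about 90 x 55 x 71 mm; a bystander, loose, origin at the centre of its underside, z up

How it is judged:
On the way, in this order (a step that is already met when the one before it is completed fails the run):
1. the sliding arm is at its left-end stop (value of joint dish_arm above 0.172 m), for 0.2 s.
2. one brush is snapped home in its own bay (((x of brush_wood_mid in the frame of bay_wood_seat between -0.015 and 0.015 m and y of brush_wood_mid in the frame of bay_wood_seat between -0.004 and 0.004 m and z of brush_wood_mid in the frame of bay_wood_seat between -0.005 and 0.005 m and angle between the x axis of brush_wood_mid and the x axis of bay_wood_seat, either way round below 0.1 rad and x of brush_wood_head in the frame of bay_wood_seat above 0.03 m) or (x of brush_green_mid in the frame of bay_green_seat between -0.015 and 0.015 m and y of brush_green_mid in the frame of bay_green_seat between -0.004 and 0.004 m and z of brush_green_mid in the frame of bay_green_seat between -0.005 and 0.005 m and angle between the x axis of brush_green_mid and the x axis of bay_green_seat, either way round below 0.1 rad and x of brush_green_head in the frame of bay_green_seat above 0.03 m) or (x of brush_blue_mid in the frame of bay_blue_seat between -0.015 and 0.015 m and y of brush_blue_mid in the frame of bay_blue_seat between -0.004 and 0.004 m and z of brush_blue_mid in the frame of bay_blue_seat between -0.005 and 0.005 m and angle between the x axis of brush_blue_mid and the x axis of bay_blue_seat, either way round below 0.1 rad and x of brush_blue_head in the frame of bay_blue_seat above 0.03 m))), for 0.2 s.
3. two brushes are snapped home in their own bays ((((x of brush_wood_mid in the frame of bay_wood_seat between -0.015 and 0.015 m and y of brush_wood_mid in the frame of bay_wood_seat between -0.004 and 0.004 m and z of brush_wood_mid in the frame of bay_wood_seat between -0.005 and 0.005 m and angle between the x axis of brush_wood_mid and the x axis of bay_wood_seat, either way round below 0.1 rad and x of brush_wood_head in the frame of bay_wood_seat above 0.03 m) and (x of brush_green_mid in the frame of bay_green_seat between -0.015 and 0.015 m and y of brush_green_mid in the frame of bay_green_seat between -0.004 and 0.004 m and z of brush_green_mid in the frame of bay_green_seat between -0.005 and 0.005 m and angle between the x axis of brush_green_mid and the x axis of bay_green_seat, either way round below 0.1 rad and x of brush_green_head in the frame of bay_green_seat above 0.03 m)) or ((x of brush_wood_mid in the frame of bay_wood_seat between -0.015 and 0.015 m and y of brush_wood_mid in the frame of bay_wood_seat between -0.004 and 0.004 m and z of brush_wood_mid in the frame of bay_wood_seat between -0.005 and 0.005 m and angle between the x axis of brush_wood_mid and the x axis of bay_wood_seat, either way round below 0.1 rad and x of brush_wood_head in the frame of bay_wood_seat above 0.03 m) and (x of brush_blue_mid in the frame of bay_blue_seat between -0.015 and 0.015 m and y of brush_blue_mid in the frame of bay_blue_seat between -0.004 and 0.004 m and z of brush_blue_mid in the frame of bay_blue_seat between -0.005 and 0.005 m and angle between the x axis of brush_blue_mid and the x axis of bay_blue_seat, either way round below 0.1 rad and x of brush_blue_head in the frame of bay_blue_seat above 0.03 m)) or ((x of brush_green_mid in the frame of bay_green_seat between -0.015 and 0.015 m and y of brush_green_mid in the frame of bay_green_seat between -0.004 and 0.004 m and z of brush_green_mid in the frame of bay_green_seat between -0.005 and 0.005 m and angle between the x axis of brush_green_mid and the x axis of bay_green_seat, either way round below 0.1 rad and x of brush_green_head in the frame of bay_green_seat above 0.03 m) and (x of brush_blue_mid in the frame of bay_blue_seat between -0.015 and 0.015 m and y of brush_blue_mid in the frame of bay_blue_seat between -0.004 and 0.004 m and z of brush_blue_mid in the frame of bay_blue_seat between -0.005 and 0.005 m and angle between the x axis of brush_blue_mid and the x axis of bay_blue_seat, either way round below 0.1 rad and x of brush_blue_head in the frame of bay_blue_seat above 0.03 m)))), for 0.2 s.
4. all three brushes are snapped home in their own bays (x of brush_wood_mid in the frame of bay_wood_seat between -0.015 and 0.015 m and y of brush_wood_mid in the frame of bay_wood_seat between -0.004 and 0.004 m and z of brush_wood_mid in the frame of bay_wood_seat between -0.005 and 0.005 m and angle between the x axis of brush_wood_mid and the x axis of bay_wood_seat, either way round below 0.1 rad and x of brush_wood_head in the frame of bay_wood_seat above 0.03 m and x of brush_green_mid in the frame of bay_green_seat between -0.015 and 0.015 m and y of brush_green_mid in the frame of bay_green_seat between -0.004 and 0.004 m and z of brush_green_mid in the frame of bay_green_seat between -0.005 and 0.005 m and angle between the x axis of brush_green_mid and the x axis of bay_green_seat, either way round below 0.1 rad and x of brush_green_head in the frame of bay_green_seat above 0.03 m and x of brush_blue_mid in the frame of bay_blue_seat between -0.015 and 0.015 m and y of brush_blue_mid in the frame of bay_blue_seat between -0.004 and 0.004 m and z of brush_blue_mid in the frame of bay_blue_seat between -0.005 and 0.005 m and angle between the x axis of brush_blue_mid and the x axis of bay_blue_seat, either way round below 0.1 rad and x of brush_blue_head in the frame of bay_blue_seat above 0.03 m), for 0.2 s.
At the end, for the whole second after the job is handed in: Each brush lies at rest in the bay of its own colour: the middle of its handle within 15 mm along, 4 mm across and 5 mm in height of the bay's seat point, handle parallel to the bay within 0.10 rad, head to the bay's +x; the sliding arm is within 8 mm of its left-end stop (joint above 0.172) (all of step 4 and value of joint dish_arm above 0.172 m and linear speed of each of brush_wood, brush_green, brush_blue below 0.03 m/s); the robot touches nothing.
It fails at once if a bystander (shampoo, tumbler, dispenser, jar, soap tin or duck) is shifted by more than 40 mm (distance of any of shampoo, tumbler, dispenser, jar, soap_tin, duck from where it was at the start of the episode above 0.04 m).
It fails at once if a bystander is tipped by more than 0.4 rad (angle between any of shampoo, tumbler, dispenser, jar, soap_tin, duck's own z axis and vertical above 0.4 rad).
It also fails if it takes over 72 s, if anything falls off the work surface, if the arm or the gripper's body presses on something with over 40 N, if the wrist force passes 120 N, or if a joint passes its speed limit or range.

## Working session

There is one attempt and no reset: what is moved stays moved. The work goes in short steps, Python scripts to look and compute and a tool call to move; the robot and the scene stay as the last step left them, time stands still between calls to the robot, and variables do not carry over. Pictures are saved under pics/ and viewed, about 8 in all and at most 12, crops included, and the job is handed in when it is done.

Besides the shell and the picture viewer there is one more tool, called after "Emit:" by a JSON object that holds its "name" and its "arguments", one argument or row to a line. carry_out: Moves the arm, as the interface text tells. Its arguments: {"type":"object","properties":{"steps":{"type":"array"},"squeeze":{"type":"number"}},"required":["steps"]}

```bash
ls; mkdir -p pics
cat > h.py <<'E'
import numpy as np, cv2
from rig import robot, cams
def snap(n, f=None):
    c=cams.camera(n)
    if f: cv2.imwrite('pics/'+f,c['pixels'][:,:,::-1])
    return c
def ray(c,u,v):
    d=np.array([(u-c['cx'])/c['fx'],-(v-c['cy'])/c['fy'],-1.]); 
    return np.array(c['eye']),np.array(c['rotation'])@d
def onz(c,u,v,z):
    e,d=ray(c,u,v); return e+d*(z-e[2])/d[2]
def proj(c,p):
    q=np.array(c['rotation']).T@(np.array(p)-c['eye']); return c['cx']+c['fx']*q[0]/-q[2], c['cy']-c['fy']*q[1]/-q[2]
E
python3 - <<'E'
from h import *
t=snap('top','top0.png');s=snap('side','side0.png');w=snap('wrist')
for c in(t,s,w): print({k:np.round(v,3).tolist() for k,v in c.items() if k!='pixels'})
cv2.imwrite('pics/a.png',np.hstack([cv2.resize(x['pixels'][:,:,::-1],(400,300)) for x in (s,w)]))
print(robot.tip_extent,robot.get_obs())
E
```

```text
pics
{'fx': 462.839, 'fy': 462.839, 'cx': 258.473, 'cy': 196.159, 'eye': [0.212, 0.078, 1.736], 'rotation': [-0.073, 0.08, 0.715, -0.69]}
{'fx': 420.704, 'fy': 420.704, 'cx': 263.679, 'cy': 194.636, 'eye': [-0.411, 0.978, 0.854], 'rotation': [-0.2, 0.463, 0.793, -0.342]}
{'fx': 270.671, 'fy': 270.671, 'cx': 255.457, 'cy': 196.211, 'eye': [0.249, -0.578, 0.384], 'rotation': [-0.108, 0.082, -0.592, 0.795]}
0.022 {'time': 0.15, 'q': array([-1.45849804e+00,  5.28225405e-01,  1.43361688e+00,  2.38918252e-05,
        1.18142174e+00, -1.78486492e-01]), 'joint_velocities': array([ 0.00076733, -0.00231098, -0.00232786,  0.00098852, -0.00053859,
        0.00043783]), 'joint_torque': array([ 7.83150463e-04, -4.40431166e+01, -1.76841670e+01,  6.33104704e-02,
        5.52943989e-02, -1.01868268e-04]), 'position': array([ 0.17916818, -0.59817481,  0.22281034]), 'tool_rot': array([ 8.02089315e-01, -5.97203510e-01, -5.62976334e-04, -6.17696607e-04]), 'ft_force': array([ 0.91310747,  0.14439279, -0.24072131]), 'moment': array([0.03190126, 0.0506649 , 0.0096603 ]), 'grip_width': 0.08679728380089255}
```

Run:
```python
s=open('h.py').read()
s=s.replace("np.array(c['rotation'])@d","R(c)@d").replace("np.array(c['rotation']).T@","R(c).T@").replace("def snap","from scipy.spatial.transform import Rotation\nR=lambda c:Rotation.from_quat(c['rotation']).as_matrix()\ndef snap",1)
open('h.py','w').write(s)
import cv2
cv2.imwrite('pics/top0b.png',cv2.resize(cv2.imread('pics/top0.png'),(800,600),interpolation=cv2.INTER_CUBIC))
```

```text
(no output)
```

View pics/top0b.png

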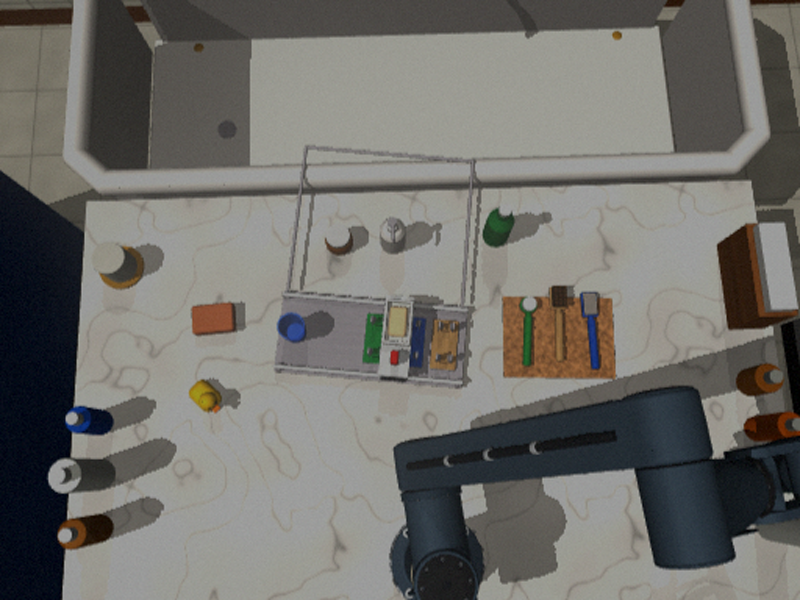

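View pics/a.png

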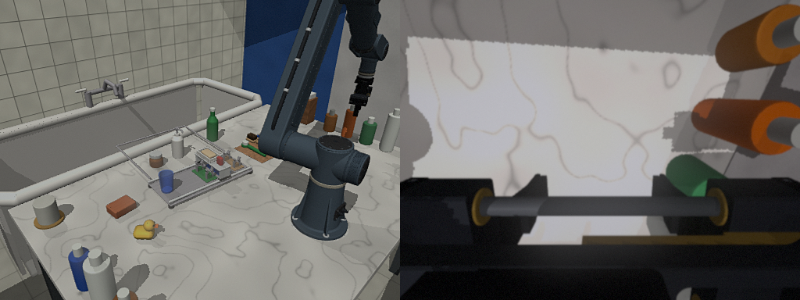

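```bash
cat > m.py <<'E'
from h import *
def pca(m):
    v,u=np.nonzero(m); return u,v
def blob(c,roi,lo,hi,k=1):
    hsv=cv2.cvtColor(c['pixels'],cv2.COLOR_RGB2HSV); m=cv2.inRange(hsv,np.array(lo),np.array(hi))
    z=np.zeros_like(m); x0,y0,x1,y1=roi; z[y0:y1,x0:x1]=m[y0:y1,x0:x1]
    n,l,st,ce=cv2.connectedComponentsWithStats(z); i=1+np.argmax(st[1:,4]); return (l==i).astype(np.uint8),st[i],ce[i]
E
python3 - <<'E'
from m import *
t=snap('top')
def q(name,roi,lo,hi,z):
    m,st,ce=blob(t,roi,lo,hi); r=cv2.minAreaRect(np.argwhere(m)[:,::-1].astype(np.float32))
    P=onz(t,*ce,z); b=[np.round(onz(t,*p,z)[:2],3).tolist() for p in cv2.boxPoints(r)]
    print(name,st.tolist(),np.round(P,4),b)
q('tab',(245,215,260,240),(0,150,60),(6,255,255),.12)
q('greenH',(325,197,350,240),(45,100,20),(85,255,255),.014)
q('blueH',(368,195,395,240),(105,120,20),(130,255,255),.014)
q('gbase',(225,195,247,240),(45,100,20),(85,255,255),.025)
q('bbase',(260,195,275,240),(105,100,20),(130,255,255),.025)
q('wbase',(275,195,298,240),(8,90,80),(25,255,255),.025)
h=cv2.cvtColor(t['pixels'],cv2.COLOR_RGB2HSV)
print('wood handle',h[215,352:366].tolist()); print(h[225,352:366].tolist())
cv2.imwrite('pics/c1.png',np.hstack([cv2.resize(t['pixels'][180:255,170:305,::-1],None,fx=4,fy=4,interpolation=2),cv2.resize(t['pixels'][180:255,320:380,::-1],None,fx=4,fy=4,interpolation=2)]))
E
```

```text
tab [250, 225, 5, 8, 38] [0.4535 0.0828 0.12  ] [[0.466, 0.089], [0.465, 0.075], [0.44, 0.076], [0.441, 0.09]]
greenH [333, 197, 8, 37, 173] [ 0.5051 -0.2397  0.014 ] [[0.579, -0.23], [0.579, -0.255], [0.44, -0.252], [0.44, -0.227]]
blueH [372, 195, 11, 41, 172] [ 0.4947 -0.3972  0.014 ] [[0.581, -0.378], [0.585, -0.409], [0.429, -0.42], [0.425, -0.39]]
gbase [232, 201, 13, 31, 265] [0.514  0.1325 0.025 ] [[0.461, 0.158], [0.577, 0.144], [0.572, 0.106], [0.456, 0.121]]
bbase [262, 204, 10, 31, 201] [0.5002 0.0257 0.025 ] [[0.446, 0.047], [0.561, 0.033], [0.557, 0.004], [0.443, 0.019]]
wbase [275, 204, 18, 33, 408] [ 0.4903 -0.0362  0.025 ] [[0.44, -0.0], [0.557, -0.015], [0.55, -0.076], [0.433, -0.06]]
wood handle [[13, 145, 123], [13, 146, 115], [13, 146, 115], [14, 146, 96], [16, 138, 129], [16, 139, 138], [16, 142, 135], [16, 138, 118], [16, 132, 81], [11, 143, 80], [13, 147, 78], [14, 155, 132], [13, 148, 138], [13, 154, 124]]
[[14, 155, 132], [13, 151, 125], [14, 152, 119], [13, 144, 99], [16, 142, 129], [17, 143, 150], [15, 135, 140], [15, 137, 121], [16, 139, 90], [13, 144, 83], [13, 152, 77], [13, 145, 127], [13, 156, 139], [13, 151, 144]]
```

View pics/c1.png

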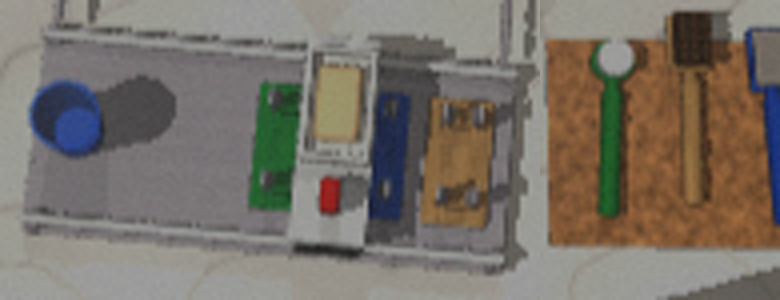

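Emit:
{"name": "carry_out", "arguments": {
  "steps": [
    [[3.5,3.5,0.3],-6,0],
    [[3.5,3.5,0.3],-6,0],
    [[3.5,3.5,0.3],-6,0],
    [[3.5,3.5,0.3],-5.7,0],
    [[3.5,3.5,0],0,0],
    [[3,4,0],0,0],
    [[2,4.5,0],0,0],
    [[1,4.8,0],0,0],
    [[1,4.8,0],0,0],
    [[0,0,0],0,0]
  ],
  "squeeze": 30
}}

```text
time: 1.2
position: [0.4261, -0.2351, 0.2335]
tool_rot: [-0.653, 0.757, -0.0, 0.0]
ft_force: [-0.9, -0.6, -0.0]
grip_width: 0.0872
```

Emit:
{"name": "carry_out", "arguments": {
  "steps": [
    [[0.4,4.5,0],1,0],
    [[0.4,4.5,0],0,0],
    [[0.4,4.5,0],0,0],
    [[0.4,4.5,0],0,0],
    [[0.4,4.5,0],0,0],
    [[0.3,4.5,0],0,0],
    [[0.3,4.5,0],0,0],
    [[0,0,0],0,0],
    [[0,0,0],0,0]
  ]
}}

```text
time: 2.1
position: [0.4566, 0.0837, 0.2349]
tool_rot: [-0.659, 0.752, -0.006, 0.001]
ft_force: [0.9, -1.5, 0.3]
grip_width: 0.0869
```

Run:
```python
from m import *
w=snap('wrist','w1.png'); o=robot.get_obs(); print(o['position'],o['tool_rot'],w['eye'],w['rotation'])
for p in [(.4535,.0828,.124)]: print(proj(w,p))
```

```text
[0.45651541 0.08345271 0.23492496] [-0.65882683  0.75226936 -0.00596399  0.00156542] [0.5274251  0.07493238 0.39687999] [ 0.0879926  -0.0961829   0.7456813  -0.65342601]
(np.float64(255.78583943410095), np.float64(197.42642490994453))
```

View pics/w1.png

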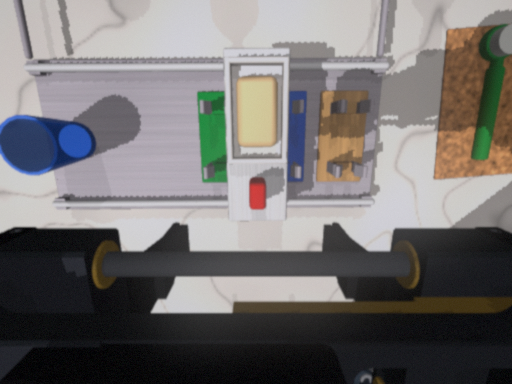

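Emit:
{"name": "carry_out", "arguments": {
  "steps": [
    [[0,-0.2,-4],0,0],
    [[0,0,-4],0,0],
    [[0,0,-2.5],0,0],
    [[0,0,-1],0,0],
    [[0,0,0],0,1],
    [[0,0,0],0,1],
    [[0,0,0],0,1],
    [[0,0,0],0,1],
    [[0,0,0],0,1],
    [[0,0,0],0,1]
  ]
}}

```text
time: 3.15
position: [0.4637, 0.0682, 0.1206]
tool_rot: [-0.652, 0.758, -0.012, 0.006]
ft_force: [-0.6, 1.0, 0.3]
grip_width: 0.047
```

Emit:
{"name": "carry_out", "arguments": {
  "steps": [
    [[0,0,-0.2],0,1],
    [[0,0,0],0,1],
    [[0,0,0],0,1],
    [[0,0,0],0,1]
  ]
}}

```text
time: 3.55
position: [0.4647, 0.0696, 0.1192]
tool_rot: [-0.652, 0.758, -0.013, 0.007]
ft_force: [0.7, 1.6, -0.2]
grip_width: 0.0174
```

Run:
```python
from m import *
w=snap('wrist'); s=snap('side'); o=robot.get_obs(); print(o['position'],o['tool_rot'],o['ft_force'],o['grip_width'])
cv2.imwrite('pics/a2.png',np.hstack([cv2.resize(w['pixels'][:,:,::-1],(400,300)),cv2.resize(s['pixels'][170:290,170:330,::-1],(400,300))]))
```

```text
[0.46463413 0.0695877  0.11919111] [-0.65183403  0.75822317 -0.01242817  0.00745447] [ 0.15329152  1.64777446 -0.50615704] 0.017200918803606222
```

View pics/a2.png

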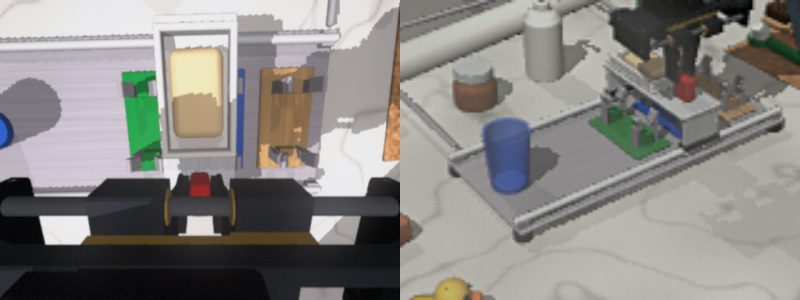

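Emit:
{"name": "carry_out", "arguments": {
  "steps": [
    [[0.24,2,0],0,1],
    [[0.24,2,0],0,1],
    [[0.24,2,0],0,1],
    [[0.24,2,0],0,1],
    [[0.12,1,0],0,1]
  ]
}}

```text
time: 4.15
position: [0.4754, 0.1556, 0.1192]
tool_rot: [-0.653, 0.757, -0.016, 0.003]
ft_force: [0.5, -2.8, 0.4]
grip_width: 0.0172
```

Emit:
{"name": "carry_out", "arguments": {
  "steps": [
    [[0.24,2,0],0,1],
    [[0.12,1,0],0,1],
    [[0.12,1,0],0,1],
    [[0.12,1,0],0,1]
  ]
}}

```text
time: 4.55
position: [0.4815, 0.2047, 0.1192]
tool_rot: [-0.654, 0.757, -0.017, 0.001]
ft_force: [0.5, -2.6, 0.8]
grip_width: 0.0173
```

Emit:
{"name": "carry_out", "arguments": {
  "steps": [
    [[0.1,0.8,0],0,1],
    [[0.1,0.8,0],0,1],
    [[0.1,0.8,0],0,1]
  ]
}}

```text
time: 4.85
position: [0.4838, 0.225, 0.119]
tool_rot: [-0.656, 0.754, -0.021, -0.005]
ft_force: [1.6, -36.8, 4.7]
grip_width: 0.0175
```

Emit:
{"name": "carry_out", "arguments": {
  "steps": [
    [[0,-0.1,0],0,1],
    [[0,0,0],0,0.4],
    [[0,0,0],0,0.4],
    [[0,0,0],0,0.4],
    [[0,0,3],0,0.3],
    [[0,0,4],0,0],
    [[0,0,4],0,0],
    [[0,0,0],0,0]
  ]
}}

```text
time: 5.65
position: [0.4812, 0.2269, 0.2304]
tool_rot: [-0.656, 0.755, -0.017, -0.006]
ft_force: [0.9, 0.6, -0.1]
grip_width: 0.0654
```

Run:
```python
from m import *
w=snap('wrist'); t=snap('top'); o=robot.get_obs(); print(o['position'],o['tool_rot'],o['ft_force'],o['grip_width'])
cv2.imwrite('pics/a3.png',np.hstack([cv2.resize(w['pixels'][:,:,::-1],(400,300)),cv2.resize(t['pixels'][180:255,170:270,::-1],(400,300),interpolation=2)]))
np.save('w3.npy',w,allow_pickle=True)
```

```text
[0.47801671 0.22589253 0.22619187] [-0.65579736  0.75470909 -0.01530408 -0.01047863] [-0.30671217 -0.00451032 -0.87408156] 0.07343930169696353
```

View pics/a3.png

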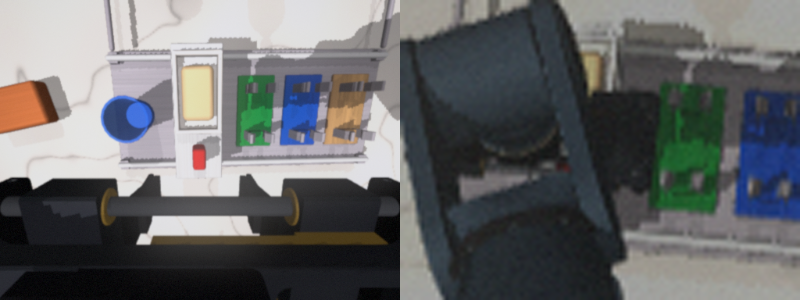

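Emit:
{"name": "carry_out", "arguments": {
  "steps": [
    [[0,-3,0],0,0],
    [[0,-4.5,0],0,0],
    [[0,-4.8,0],0,0],
    [[0,-4.8,0],0,0],
    [[0,-4.8,0],0,0],
    [[0,-4.8,0],0,0],
    [[0,-4.8,0],0,0],
    [[0,-4.8,0],0,0],
    [[0,-4.8,0],0,0],
    [[0,-4.8,0],0,0]
  ]
}}

```text
time: 6.75
position: [0.465, -0.2387, 0.2099]
tool_rot: [-0.66, 0.751, -0.0, -0.016]
ft_force: [0.8, -0.3, -0.2]
grip_width: 0.0868
```

Emit:
{"name": "carry_out", "arguments": {
  "steps": [
    [[0,-4,0],0,0],
    [[0,-3,0],0,0],
    [[0,-1.5,0],0,0],
    [[0,0,0],0,0],
    [[0,0,0],0,0]
  ]
}}

```text
time: 7.25
position: [0.4604, -0.3292, 0.2008]
tool_rot: [-0.657, 0.754, 0.007, -0.016]
ft_force: [-0.3, -0.1, 0.0]
grip_width: 0.087
```

```bash
cat > q.py <<'E'
from m import *
def q(c,name,roi,lo,hi,z):
    m,st,ce=blob(c,roi,lo,hi); pts=np.argwhere(m)[:,::-1].astype(np.float32)
    W=np.array([onz(c,*p,z)[:2] for p in pts],np.float32)
    (cx,cy),(a,b),_=r=cv2.minAreaRect(W); B=cv2.boxPoints(r)
    e=max([(B[1]-B[0]),(B[2]-B[1])],key=np.linalg.norm); e=e*np.sign(e[0])
    print(name,st.tolist(),'cen',np.round([cx,cy],4),'size',np.round([a,b],4),'yaw deg',round(float(np.degrees(np.arctan2(e[1],e[0]))),1)); return m
E
python3 - <<'E'
from q import *
t=snap('top'); w=snap('wrist','w4.png'); o=robot.get_obs(); print(o['position'],o['tool_rot'])
for zz in (.022,.026):
  q(t,'gbase',(215,190,255,245),(45,100,20),(85,255,255),zz)
  q(t,'bbase',(250,190,278,245),(105,100,20),(130,255,255),zz)
  q(t,'wbase',(275,190,300,245),(8,90,80),(25,255,255),zz)
E
```

```text
[ 0.46072807 -0.32871035  0.20135631] [-0.65747146  0.75327843  0.00671955 -0.01605434]
gbase [233, 201, 18, 32, 414] cen [0.515  0.1206] size [0.06   0.1175] yaw deg -7.1
bbase [254, 202, 18, 33, 456] cen [0.5053 0.0415] size [0.0612 0.1198] yaw deg -7.1
wbase [275, 204, 18, 32, 268] cen [ 0.4951 -0.0364] size [0.0584 0.118 ] yaw deg -8.2
gbase [233, 201, 18, 32, 414] cen [0.5142 0.1205] size [0.0599 0.1173] yaw deg -7.1
bbase [254, 202, 18, 33, 456] cen [0.5046 0.0416] size [0.0611 0.1195] yaw deg -7.1
wbase [275, 204, 18, 32, 268] cen [ 0.4945 -0.0362] size [0.0582 0.1177] yaw deg -8.2
```

View pics/w4.png

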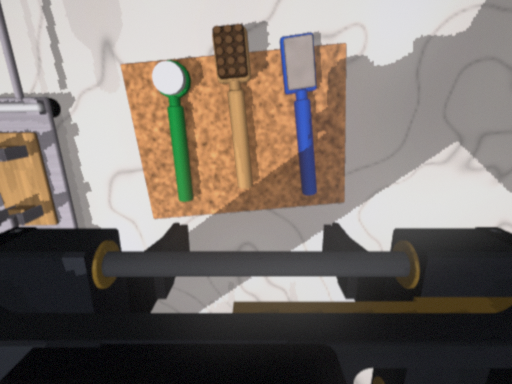

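Run:
```python
from q import *
w=snap('wrist')
q(w,'g',(150,95,200,210),(40,90,15),(85,255,255),.014)
q(w,'b',(290,98,325,205),(100,90,15),(130,255,255),.014)
for n,nu,hd,zh in (('g',(185,201),(171,78),.032),('w',(244.5,190),(231,52),.044),('b',(309.5,194),(299,63),.024)):
    a=onz(w,*nu,.014)[:2]; h=onz(w,*hd,zh)[:2]; d=(h-a)/np.linalg.norm(h-a)
    print(n,'end',a.round(4),'mid',(a+.06*d).round(4),'yaw',np.degrees(np.arctan2(d[1],d[0])).round(1),'L',np.linalg.norm(h-a).round(4),'(exp .156)')
c=w['pixels'];h=cv2.cvtColor(c,cv2.COLOR_RGB2HSV)
for v in (110,140,170): print(v,h[v,228:252].tolist())
```

```text
g [164, 95, 29, 107, 1564] cen [ 0.5032 -0.2399] size [0.0238 0.1336] yaw deg -7.4
b [295, 98, 21, 97, 1362] cen [ 0.4846 -0.3995] size [0.1235 0.0186] yaw deg 0.5
g end [ 0.4367 -0.2331] mid [ 0.4962 -0.2414] yaw -7.9 L 0.1502 (exp .156)
w end [ 0.4408 -0.3144] mid [ 0.5007 -0.3182] yaw -3.6 L 0.1595 (exp .156)
b end [ 0.4231 -0.3999] mid [ 0.4831 -0.3992] yaw 0.7 L 0.1596 (exp .156)
110 [[13, 137, 184], [14, 133, 167], [16, 127, 173], [16, 124, 187], [16, 126, 198], [16, 125, 206], [16, 124, 207], [16, 124, 209], [16, 126, 210], [16, 127, 207], [16, 126, 205], [16, 126, 196], [16, 128, 189], [16, 125, 181], [16, 128, 165], [16, 125, 145], [16, 126, 128], [15, 133, 117], [14, 140, 131], [14, 138, 142], [14, 136, 146], [14, 135, 144], [13, 133, 140], [13, 136, 135]]
140 [[14, 137, 183], [13, 136, 175], [13, 138, 170], [14, 136, 174], [14, 137, 177], [15, 128, 182], [16, 126, 195], [16, 126, 201], [16, 126, 205], [16, 126, 204], [16, 127, 205], [16, 127, 205], [16, 128, 205], [16, 125, 202], [16, 127, 195], [16, 125, 188], [16, 126, 176], [16, 126, 160], [16, 127, 142], [15, 129, 123], [15, 132, 110], [13, 132, 118], [13, 134, 124], [13, 133, 130]]
170 [[13, 136, 218], [14, 138, 213], [14, 138, 209], [13, 137, 205], [14, 138, 199], [13, 138, 196], [14, 139, 189], [14, 132, 183], [15, 130, 177], [16, 126, 198], [16, 125, 215], [16, 124, 222], [16, 124, 222], [16, 123, 215], [16, 124, 203], [16, 125, 200], [16, 128, 194], [16, 125, 187], [16, 126, 178], [16, 127, 167], [16, 123, 153], [15, 126, 134], [15, 125, 120], [14, 131, 121]]
```

Emit:
{"name": "carry_out", "arguments": {
  "steps": [
    [[2.3,0.5,-3],2,0.4],
    [[2.4,0.5,-3],2,0.4],
    [[0,0,-3],0,0.4],
    [[0,0,-2.5],0,0.4],
    [[0,0,-2],0,0.4],
    [[0,0,0],0,0.4],
    [[0,0,0],0,0.4]
  ]
}}

```text
time: 8.1
position: [0.5135, -0.3087, 0.0672]
tool_rot: [-0.689, 0.724, 0.002, -0.015]
ft_force: [0.1, -0.5, 0.6]
grip_width: 0.0529
```

```bash
cat > st.py <<'E'
from q import *
o=robot.get_obs(); M=Rotation.from_quat(o['tool_rot']).as_matrix()
print('t',round(o['time'],2),'pos',o['position'].round(4),'yaw',round(float((np.degrees(np.arctan2(M[1,0],M[0,0]))+90)),2),'tilt z',M[:2,2].round(3),'F',o['ft_force'].round(1),'w',round(o['grip_width'],4),'q',o['q'].round(2))
E
python3 st.py
```

```text
t 8.1 pos [ 0.5135 -0.3087  0.0672] yaw -2.84 tilt z [-0.025 -0.018] F [ 0.1 -0.5  0.6] w 0.0529 q [-0.71  0.71  1.61 -0.04  0.83  0.94]
```

Emit:
{"name": "carry_out", "arguments": {
  "steps": [
    [[-0.3,-0.5,-1.5],0,0.4],
    [[-0.2,-0.4,-1],0,0.4],
    [[0,0,-0.5],0,0.4],
    [[0,0,-0.3],0,0.4],
    [[0,0,0],0,0.4]
  ]
}}

```text
time: 8.6
position: [0.5099, -0.3196, 0.0354]
tool_rot: [-0.689, 0.724, -0.001, -0.015]
ft_force: [-0.7, 0.8, 0.2]
grip_width: 0.0522
```

```bash
python3 st.py
```

```text
t 8.6 pos [ 0.5099 -0.3196  0.0354] yaw -2.81 tilt z [-0.02  -0.022] F [-0.7  0.8  0.2] w 0.0522 q [-0.73  0.76  1.62 -0.04  0.77  0.92]
```

Emit:
{"name": "carry_out", "arguments": {
  "steps": [
    [[0,0,-0.5],0,0.4],
    [[0,0.1,-0.25],0,0.5],
    [[0,0,0],0,1],
    [[0,0,0],0,1],
    [[0,0,0],0,1],
    [[0,0,0],0,1],
    [[0,0,0],0,1],
    [[0,0,0],0,1]
  ],
  "squeeze": 45
}}

```text
time: 9.4
position: [0.5106, -0.319, 0.0283]
tool_rot: [-0.689, 0.724, -0.002, -0.015]
ft_force: [-0.3, -0.6, -0.7]
grip_width: 0.0051
```

```bash
python3 st.py
```

```text
t 9.4 pos [ 0.5106 -0.319   0.0283] yaw -2.81 tilt z [-0.019 -0.024] F [-0.3 -0.6 -0.7] w 0.0051 q [-0.73  0.77  1.62 -0.04  0.75  0.92]
```

Run:
```python
from m import *
w=snap('wrist'); s=snap('top'); 
print([np.round(proj(w,p),1).tolist() for p in ((.5007,-.3182,.014),(.51,-.319,.006))])
cv2.imwrite('pics/a5.png',np.hstack([w['pixels'][:,:,::-1],cv2.resize(s['pixels'][180:255,320:400,::-1],(288,384),interpolation=2)]))
```

```text
[[254.0, 242.1], [254.3, 225.5]]
```

View pics/a5.png

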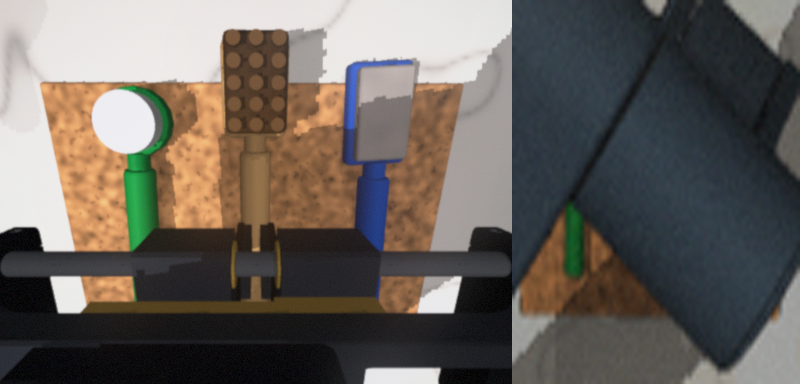

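Emit:
{"name": "carry_out", "arguments": {
  "steps": [
    [[0,0,0],0,1],
    [[0,0,0],0,1],
    [[0,0,0.5],0,1],
    [[0,0,0.5],0,1],
    [[0,0,0],0,1]
  ]
}}

```text
time: 10.0
position: [0.5106, -0.319, 0.0391]
tool_rot: [-0.689, 0.724, -0.002, -0.015]
ft_force: [-0.2, 0.4, 0.4]
grip_width: 0.0006
```

```bash
python3 st.py;  python3 - <<'E'
from m import *
s=snap('side'); 
p=[proj(s,(.51,-.319,z)) for z in (.014,.04)]; print(np.round(p,1), np.round(proj(s,(.44,-.314,.014)),1))
u,v=map(int,p[0]); cv2.imwrite('pics/a6.png',cv2.resize(s['pixels'][v-60:v+40,u-65:u+65,::-1],(780,600),interpolation=2))
E
```

```text
t 10.0 pos [ 0.5106 -0.319   0.0391] yaw -2.82 tilt z [-0.019 -0.024] F [-0.2  0.4  0.4] w 0.0006 q [-0.73  0.75  1.62 -0.04  0.77  0.92]
[[337.9 186. ]
 [338.4 180.6]] [350.8 192.3]
```

View pics/a6.png

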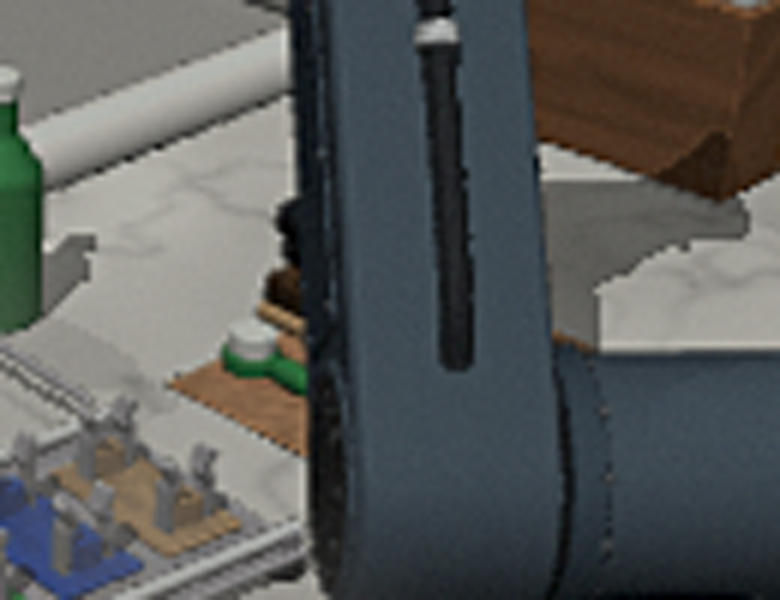

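Run:
```python
from m import *
w=snap('wrist'); o=robot.get_obs(); p=o['position']; M=Rotation.from_quat(o['tool_rot']).as_matrix()
for d in (-.02,0,.003,.022): print(d,np.round(proj(w,p+M[:,2]*d),1))
d=np.array([np.cos(np.radians(3.6)),-np.sin(np.radians(3.6)),0]); m=np.array([.5007,-.3182,.014])
print('eye-tcp',M.T@(w['eye']-p)); 
for a,z in ((.096-.029,.03),(.125,.03),(.06,0),(-.06,0)): print(a,np.round(proj(w,m+a*d+[0,0,z]),1))
cv2.imwrite('pics/w7.png',w['pixels'][:,:,::-1])
```

```text
-0.02 [254.6 252.7]
0 [254.7 238.1]
0.003 [254.7 236.2]
0.022 [254.8 225.5]
eye-tcp [ 0.00056408 -0.07325006 -0.16143421]
0.067 [256.2 149.9]
0.125 [257.8  34.6]
0.06 [254.9 154.9]
-0.06 [253.  303.7]
```

View pics/w7.png

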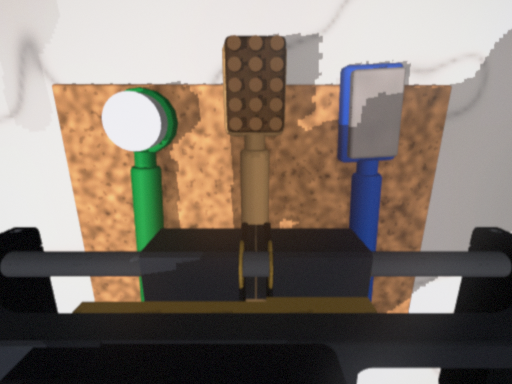

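Emit:
{"name": "carry_out", "arguments": {
  "steps": [
    [[0,0,-0.5],0,1],
    [[0,0,-0.3],0,1],
    [[0,0,-0.3],0,1],
    [[0,0,0],0,1]
  ]
}}

```text
time: 10.5
position: [0.51, -0.3185, 0.0263]
tool_rot: [-0.689, 0.724, -0.001, -0.015]
ft_force: [-0.2, -0.1, -0.2]
grip_width: 0.0003
```

```bash
python3 st.py;  python3 - <<'E'
from m import *
w=snap('wrist'); cv2.imwrite('pics/a8.png',cv2.resize(w['pixels'][130:310,180:330,::-1],(500,600),interpolation=2))
o=robot.get_obs(); p=o['position']; M=Rotation.from_quat(o['tool_rot']).as_matrix()
for d in (0,.022): print(d,[np.round(proj(w,p+M@[x,-.0095,d]),1).tolist() for x in (-.01,.01)])
E
```

```text
t 10.5 pos [ 0.51   -0.3185  0.0263] yaw -2.82 tilt z [-0.02  -0.022] F [-0.2 -0.1 -0.2] w 0.0003 q [-0.73  0.77  1.62 -0.04  0.75  0.92]
0 [[239.3, 224.3], [270.7, 224.3]]
0.022 [[241.1, 212.9], [269.1, 212.9]]
```

View pics/a8.png

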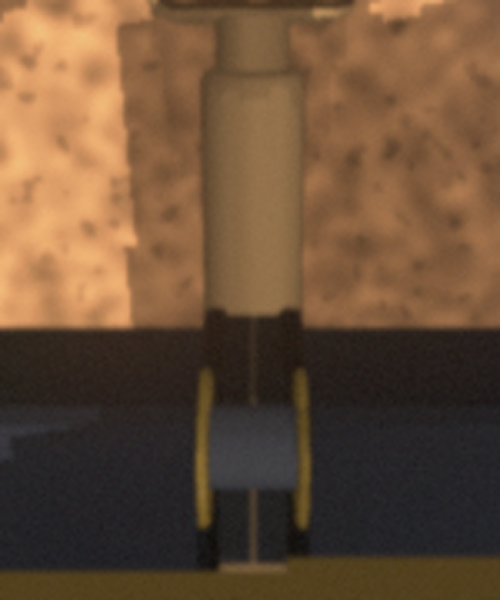

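Emit:
{"name": "carry_out", "arguments": {
  "steps": [
    [[0,0,-0.2],0,1],
    [[0,0,-0.2],0,1],
    [[0,0,0],0,1]
  ]
}}

```text
time: 10.85
position: [0.5106, -0.319, 0.0261]
tool_rot: [-0.689, 0.724, -0.002, -0.015]
ft_force: [0.4, -0.1, -1.0]
grip_width: 0.0004
```

Emit:
{"name": "carry_out", "arguments": {
  "steps": [
    [[0,0,1],0,0.4],
    [[0,0,0.5],0,0.4],
    [[0,0,0],0,0.4],
    [[0,0,0],0,0.4],
    [[0,0,0],0,0.4],
    [[0,0,0],0,0.4],
    [[0,0,-1],0,0.4],
    [[0,0,-0.7],0,0.4],
    [[0,0,-0.5],0,0.4],
    [[0,0,-0.4],0,0.4]
  ]
}}

```text
time: 11.85
position: [0.5105, -0.319, 0.0135]
tool_rot: [-0.689, 0.724, -0.002, -0.015]
ft_force: [-0.2, -0.3, -0.6]
grip_width: 0.052
```

```bash
python3 st.py; python3 -c "
from rig import robot; print(robot.tip_extent)"
```

```text
t 11.85 pos [ 0.5105 -0.319   0.0135] yaw -2.81 tilt z [-0.019 -0.024] F [-0.2 -0.3 -0.6] w 0.052 q [-0.73  0.79  1.62 -0.05  0.72  0.93]
0.022
```

Emit:
{"name": "carry_out", "arguments": {
  "steps": [
    [[0,0,-0.4],0,0.4],
    [[0,0,0],0,1],
    [[0,0,0],0,1],
    [[0,0,0],0,1],
    [[0,0,0],0,1],
    [[0,0,0],0,1],
    [[0,0,0],0,1],
    [[0,0,0],0,1]
  ]
}}

```text
time: 12.65
position: [0.5102, -0.3187, 0.0084]
tool_rot: [-0.689, 0.724, -0.001, -0.015]
ft_force: [0.3, -1.0, -0.5]
grip_width: 0.0186
```

```bash
python3 st.py
```

```text
t 12.65 pos [ 0.5102 -0.3187  0.0084] yaw -2.81 tilt z [-0.02  -0.023] F [ 0.3 -1.  -0.5] w 0.0186 q [-0.73  0.8   1.63 -0.05  0.71  0.93]
```

Emit:
{"name": "carry_out", "arguments": {
  "steps": [
    [[0,0,2],0,1],
    [[-0.5,0,4],-1,1],
    [[-1,1,4],-1,1],
    [[-1,3,2],-1,1],
    [[0,4,0],0,1],
    [[0,4.5,0],0,1],
    [[0,4.5,0],0,1],
    [[0,4.5,0],0,1],
    [[0.5,3,0],0,1],
    [[0,0,0],0,1]
  ]
}}

```text
time: 13.65
position: [0.4873, -0.0677, 0.1331]
tool_rot: [-0.667, 0.745, -0.003, -0.014]
ft_force: [0.1, -0.6, -1.0]
grip_width: 0.0188
```

```bash
python3 st.py
python3 - <<'E'
from q import *
t=snap('top'); h=onz(t,315.5,153.6,0); print('shampoo~',h)
E
```

```text
t 13.65 pos [ 0.4873 -0.0677  0.1331] yaw -6.28 tilt z [-0.017 -0.024] F [ 0.1 -0.6 -1. ] w 0.0188 q [-0.35  0.5   1.84 -0.04  0.81  1.36]
shampoo~ [ 0.75806626 -0.17610649  0.        ]
```

```bash
cat > b.py <<'E'
from q import *
th=np.radians(-7.1); ex=np.array([np.cos(th),np.sin(th)]); ey=np.array([-np.sin(th),np.cos(th)])
def edges(c,name,lo,hi,z=.025,roi=(0,0,512,222),mn=300):
    hsv=cv2.cvtColor(c['pixels'],cv2.COLOR_RGB2HSV); m=cv2.inRange(hsv,np.array(lo),np.array(hi)); 
    zz=np.zeros_like(m); x0,y0,x1,y1=roi; zz[y0:y1,x0:x1]=m[y0:y1,x0:x1]
    n,l,st,ce=cv2.connectedComponentsWithStats(zz)
    for i in range(1,n):
        if st[i,4]<mn: continue
        L=[];Rr=[];X=[]
        for v in range(st[i,1]+2,st[i,1]+st[i,3]-2):
            u=np.nonzero(l[v]==i)[0]
            a=onz(c,u[0]-.5,v,z)[:2];b=onz(c,u[-1]+.5,v,z)[:2]; L.append(a@ey);Rr.append(b@ey);X.append((a+b)@ex/2)
        v,u=np.nonzero(l==i); s=np.polyfit(X,L,1)[0] if len(X)>8 else 0
        P=np.array([onz(c,a,b,z)[:2]@ex for a,b in zip(u,v)])
        L,Rr=np.median(L),np.median(Rr)
        print(name,st[i].tolist(),'ey L,R,mid,w',np.round([L,Rr,(L+Rr)/2,L-Rr],4),'ex range',P.min().round(4),P.max().round(4),'slope',round(s,3))
def allb(c,**k):
    edges(c,'green',(45,100,20),(85,255,255),**k); edges(c,'blue',(105,120,20),(130,255,255),**k); edges(c,'wood',(10,90,60),(25,255,255),**k)
E
python3 - <<'E'
from b import *
for n,p in (('g',(.5146,.1206)),('b',(.505,.0416)),('w',(.495,-.0376))): print(n,'top-cam est ex,ey',np.round([np.array(p)@ex,np.array(p)@ey],4))
w=np.load('w3.npy',allow_pickle=True).item(); print('w3'); allb(w)
w=snap('wrist'); print('now');allb(w)
E
```

```text
g top-cam est ex,ey [0.4957 0.1833]
b top-cam est ex,ey [0.496  0.1037]
w top-cam est ex,ey [0.4959 0.0239]
w3
green [303, 97, 48, 90, 3191] ey L,R,mid,w [0.2121 0.153  0.1826 0.0592] ex range 0.4368 0.5542 slope 0.009
blue [359, 96, 53, 89, 3236] ey L,R,mid,w [0.1334 0.0727 0.103  0.0607] ex range 0.4366 0.5544 slope -0.003
blue [130, 123, 67, 60, 3044] ey L,R,mid,w [0.4401 0.3649 0.4025 0.0752] ex range 0.4472 0.5253 slope -0.015
wood [415, 95, 56, 89, 2897] ey L,R,mid,w [ 0.0526 -0.0069  0.0229  0.0594] ex range 0.4369 0.5543 slope -0.006
wood [0, 104, 75, 66, 3528] ey L,R,mid,w [0.6073 0.5239 0.5656 0.0834] ex range 0.4696 0.5507 slope -0.4
now
green [397, 46, 39, 172, 2540] ey L,R,mid,w [-0.1614 -0.1808 -0.1711  0.0194] ex range 0.4661 0.6305 slope 0.054
green [19, 127, 82, 95, 5163] ey L,R,mid,w [0.2124 0.1502 0.1813 0.0622] ex range 0.4602 0.5554 slope -0.14
blue [105, 128, 72, 94, 5130] ey L,R,mid,w [0.1324 0.0711 0.1017 0.0614] ex range 0.4605 0.5555 slope -0.059
wood [190, 13, 103, 209, 14504] ey L,R,mid,w [ 0.0247 -0.0389 -0.0071  0.0636] ex range 0.4607 0.6534 slope -0.209
wood [354, 41, 158, 181, 22392] ey L,R,mid,w [-0.1107 -0.2635 -0.1871  0.1528] ex range 0.4613 0.6358 slope 0.001
```

Emit:
{"name": "carry_out", "arguments": {
  "steps": [
    [[0.8,1.4,0],-0.8,1],
    [[0.6,1,0],0,1],
    [[0.2,0.3,0],0,1],
    [[0,0,-1],0,1],
    [[0,0,-1],0,1],
    [[0,0,0],0,1]
  ]
}}

```text
time: 14.35
position: [0.5053, -0.0487, 0.1112]
tool_rot: [-0.659, 0.752, -0.005, -0.015]
ft_force: [-0.7, -0.4, -0.9]
grip_width: 0.0187
```

```bash
cat >> b.py <<'E'
def tgt(n,a=.0095,x0=.4955):
    yv={'green':.1825,'blue':.103,'wood':.023}[n]; o=robot.get_obs(); p=o['position'][:2]
    T=ex*(x0+a)+ey*yv; print(n,'target',T.round(4),'move cm',((T-p)*100).round(2),'err ex,ey mm',np.round([(T-p)@ex*1e3,(T-p)@ey*1e3],1))
E
python3 st.py; python3 -c "
from b import *
tgt('wood')"
```

```text
t 14.35 pos [ 0.5053 -0.0487  0.1112] yaw -7.53 tilt z [-0.016 -0.027] F [-0.7 -0.4 -0.9] w 0.0187 q [-0.3   0.55  1.82 -0.04  0.78  1.44]
wood target [ 0.504  -0.0396] move cm [-0.13  0.91] err ex,ey mm [-2.4  8.9]
```

Emit:
{"name": "carry_out", "arguments": {
  "steps": [
    [[-0.1,0.6,0],0.4,1],
    [[0,0.3,0],0,1],
    [[0,0,-0.5],0,1],
    [[0,0,0],0,1],
    [[0,0,0],0,1]
  ]
}}

```text
time: 14.85
position: [0.5032, -0.0395, 0.105]
tool_rot: [-0.661, 0.75, -0.004, -0.016]
ft_force: [-0.7, 0.3, -1.0]
grip_width: 0.0184
```

```bash
python3 st.py; python3 -c "
from b import *
tgt('wood')
w=snap('wrist'); allb(w); np.save('w9.npy',w,allow_pickle=True)"
```

```text
t 14.85 pos [ 0.5032 -0.0395  0.105 ] yaw -7.15 tilt z [-0.018 -0.027] F [-0.7  0.3 -1. ] w 0.0184 q [-0.28  0.56  1.83 -0.04  0.77  1.45]
wood target [ 0.504  -0.0396] move cm [ 0.08 -0.01] err ex,ey mm [0.8 0. ]
green [440, 51, 49, 171, 3000] ey L,R,mid,w [-0.1583 -0.1796 -0.1689  0.0213] ex range 0.4818 0.6307 slope 0.057
green [32, 146, 85, 76, 4344] ey L,R,mid,w [0.2123 0.1504 0.1813 0.062 ] ex range 0.4859 0.5555 slope -0.033
blue [127, 146, 75, 76, 4378] ey L,R,mid,w [0.1323 0.0712 0.1018 0.061 ] ex range 0.4849 0.5552 slope -0.049
wood [217, 13, 77, 209, 13369] ey L,R,mid,w [ 0.0508 -0.0084  0.0212  0.0593] ex range 0.4839 0.6563 slope -0.016
wood [392, 51, 88, 171, 8950] ey L,R,mid,w [-0.1059 -0.1567 -0.1313  0.0508] ex range 0.4821 0.6306 slope 0.06
wood [464, 87, 48, 135, 4530] ey L,R,mid,w [-0.1807 -0.2124 -0.1966  0.0318] ex range 0.4812 0.6033 slope 0.004
```

Emit:
{"name": "carry_out", "arguments": {
  "steps": [
    [[0.1,-0.1,-0.8],0,1],
    [[0,0,-0.8],0,1],
    [[0,0,-0.6],0,1],
    [[0,0,-0.4],0,1],
    [[0,0,-0.3],0,1]
  ]
}}

```text
time: 15.4
position: [0.5047, -0.0409, 0.0738]
tool_rot: [-0.661, 0.75, -0.005, -0.015]
ft_force: [-0.0, 0.0, -0.8]
grip_width: 0.0187
```

```bash
python3 st.py; python3 -c "
from b import *
tgt('wood')"
```

```text
t 15.4 pos [ 0.5047 -0.0409  0.0738] yaw -7.17 tilt z [-0.017 -0.027] F [-0.   0.  -0.8] w 0.0187 q [-0.28  0.62  1.84 -0.05  0.69  1.45]
wood target [ 0.504  -0.0396] move cm [-0.07  0.13] err ex,ey mm [-0.8  1.2]
```

Emit:
{"name": "carry_out", "arguments": {
  "steps": [
    [[0,0,-0.4],0,1],
    [[0,0,-0.4],0,1],
    [[0,0,-0.4],0,1]
  ]
}}

```text
time: 15.7
position: [0.505, -0.0407, 0.0611]
tool_rot: [-0.661, 0.75, -0.005, -0.015]
ft_force: [-0.9, 1.3, 12.1]
grip_width: 0.0188
```

```bash
python3 st.py
```

```text
t 15.7 pos [ 0.505  -0.0407  0.0611] yaw -7.19 tilt z [-0.017 -0.027] F [-0.9  1.3 12.1] w 0.0188 q [-0.28  0.64  1.85 -0.05  0.66  1.45]
```

Emit:
{"name": "carry_out", "arguments": {
  "steps": [
    [[0,0,-0.5],0,1],
    [[0,0,-0.5],0,1]
  ]
}}

```text
time: 15.9
position: [0.5064, -0.0407, 0.0531]
tool_rot: [-0.661, 0.75, -0.006, -0.014]
ft_force: [-0.2, 0.8, 7.1]
grip_width: 0.0188
```

Emit:
{"name": "carry_out", "arguments": {
  "steps": [
    [[0,0,-0.4],0,1],
    [[0,0,-0.4],0,1]
  ]
}}

```text
time: 16.1
position: [0.5071, -0.0407, 0.0475]
tool_rot: [-0.661, 0.75, -0.007, -0.014]
ft_force: [-7.5, 2.6, 52.2]
grip_width: 0.0189
```

Emit:
{"name": "carry_out", "arguments": {
  "steps": [
    [[0,0,0],0,1],
    [[0,0,0],0,0.55],
    [[0,0,0],0,0.55],
    [[0,0,0],0,0.55],
    [[0,0,2],0,0.55],
    [[0,0,4],0,0.55],
    [[0,0,4],0,0.4],
    [[0,0,3],0,0.4],
    [[0,0,0],0,0.4]
  ]
}}

```text
time: 17.0
position: [0.5062, -0.0409, 0.1794]
tool_rot: [-0.661, 0.75, -0.005, -0.015]
ft_force: [-0.0, -0.2, 0.3]
grip_width: 0.0504
```

```bash
python3 st.py
python3 - <<'E'
from b import *
w=snap('wrist','w10.png'); th=-7.1
m=ex*.4955+ey*.0225
# expected pixels of wood brush: handle end -x, neck end, head dark bristles
for a,z in ((-.06,.053),(0,.053),(.06,.053),(.096,.083)): print(a,np.round(proj(w,[*(m+ex*a),z]),1))
hsv=cv2.cvtColor(w['pixels'],cv2.COLOR_RGB2HSV); g=cv2.cvtColor(w['pixels'],cv2.COLOR_RGB2GRAY)
u,v=map(int,proj(w,[*(m+ex*.096),.083])); 
roi=(max(u-60,0),max(v-60,0),u+60,min(v+60,222))
k=(hsv[...,0]<20)&(hsv[...,2]<110)&(hsv[...,1]>60); z=np.zeros(k.shape,np.uint8); z[roi[1]:roi[3],roi[0]:roi[2]]=k[roi[1]:roi[3],roi[0]:roi[2]]
n,l,st,ce=cv2.connectedComponentsWithStats(z); i=1+np.argmax(st[1:,4]); print('head blob',st[i],ce[i])
P=onz(w,*ce[i],.08)[:2]; print('head ex,ey',np.round([P@ex,P@ey],4),'expect',.4955+.096,.0225)
cv2.imwrite('pics/w10.png',w['pixels'][:,:,::-1])
E
```

```text
t 17.0 pos [ 0.5062 -0.0409  0.1794] yaw -7.18 tilt z [-0.015 -0.027] F [-0.  -0.2  0.3] w 0.0504 q [-0.28  0.44  1.76 -0.04  0.95  1.44]
-0.06 [251.6 248.1]
0 [251.3 199. ]
0.06 [251. 144.]
0.096 [251.2 106.6]
head blob [ 234   68   37   57 1402] [252.35092725  96.77746077]
head ex,ey [0.6    0.0213] expect 0.5915 0.0225
```

Emit:
{"name": "carry_out", "arguments": {
  "steps": [
    [[-0.3,-3.5,0],2,0.4],
    [[-0.3,-4.5,0],2,0.4],
    [[-0.3,-4.7,0],2,0.4],
    [[-0.3,-4.7,0],1.8,0.4],
    [[-0.3,-4.7,0],0,0.4],
    [[0,-4.7,0],0,0.4],
    [[0,-4,-1],0,0.4],
    [[0,-2.5,-2],0,0.4],
    [[0,-1,-2],0,0.4],
    [[0,0,0],0,0.4]
  ]
}}

```text
time: 18.05
position: [0.4789, -0.3921, 0.1076]
tool_rot: [0.714, -0.7, -0.008, 0.017]
ft_force: [-0.7, 0.9, -0.3]
grip_width: 0.0523
```

```bash
python3 st.py
python3 - <<'E'
from b import *
w=snap('wrist')
q(w,'blueall',(200,0,512,222),(100,90,15),(130,255,255),.014)
hsv=cv2.cvtColor(w['pixels'],cv2.COLOR_RGB2HSV); m=cv2.inRange(hsv,(100,110,15),(130,255,255))
# handle centreline per row
C=[]
for v in range(20,222,6):
    u=np.nonzero(m[v])[0]
    if len(u)>5:
        p=onz(w,(u[0]+u[-1])/2,v,.016); a=onz(w,u[0],v,.016);b=onz(w,u[-1],v,.016); C.append((*p[:2],abs(a[1]-b[1])))
C=np.array(C); print(C.round(4)); H=C[(C[:,2]<.024)&(C[:,2]>.017)]; f=np.polyfit(H[:,0],H[:,1],1); print('y at .491',np.polyval(f,.491),'yaw',np.degrees(np.arctan(f[0])))
E
```

```text
t 18.05 pos [ 0.4789 -0.3921  0.1076] yaw 1.11 tilt z [-0.034 -0.013] F [-0.7  0.9 -0.3] w 0.0523 q [-0.85  0.67  1.53 -0.04  0.95  0.73]
blueall [243, 40, 45, 182, 2517] cen [ 0.5323 -0.3995] size [0.1617 0.0368] yaw deg 0.3
[[ 0.553  -0.4037  0.0222]
 [ 0.5478 -0.3994  0.0116]
 [ 0.5426 -0.3991  0.0162]
 [ 0.5373 -0.3992  0.0163]
 [ 0.532  -0.3989  0.0173]
 [ 0.5266 -0.3991  0.0174]
 [ 0.5211 -0.3992  0.0175]
 [ 0.5155 -0.3994  0.0176]
 [ 0.5099 -0.399   0.0168]
 [ 0.5042 -0.3992  0.0169]
 [ 0.4984 -0.3993  0.0171]
 [ 0.4926 -0.3995  0.0172]
 [ 0.4866 -0.3997  0.0154]
 [ 0.4806 -0.3998  0.0155]
 [ 0.4745 -0.3995  0.0166]
 [ 0.4683 -0.3996  0.0167]
 [ 0.462  -0.3998  0.0168]
 [ 0.4556 -0.3995  0.0159]]
y at .491 -0.398349525390876 yaw -2.9897706073304784
```

Emit:
{"name": "carry_out", "arguments": {
  "steps": [
    [[0.7,-0.4,-2.5],-0.8,0.4],
    [[0.5,-0.3,-3],0,0.4],
    [[0,0,-2],0,0.4],
    [[0,0,0],0,0.4],
    [[0,0,0],0,0.4]
  ]
}}

```text
time: 18.6
position: [0.4925, -0.3935, 0.0328]
tool_rot: [0.71, -0.704, -0.009, 0.016]
ft_force: [0.6, -0.7, 0.2]
grip_width: 0.0522
```

```bash
python3 st.py
```

```text
t 18.6 pos [ 0.4925 -0.3935  0.0328] yaw 0.54 tilt z [-0.035 -0.011] F [ 0.6 -0.7  0.2] w 0.0522 q [-0.83  0.79  1.53 -0.04  0.84  0.76]
```

Emit:
{"name": "carry_out", "arguments": {
  "steps": [
    [[0,-0.6,-0.8],0,0.4],
    [[0,0,-0.8],0,0.4],
    [[0,0,-0.5],0,0.4],
    [[0,0,0],0,0.4]
  ]
}}

```text
time: 19.0
position: [0.4944, -0.4005, 0.0143]
tool_rot: [0.711, -0.703, -0.006, 0.016]
ft_force: [0.1, -0.1, 0.7]
grip_width: 0.0523
```

```bash
python3 st.py
```

```text
t 19.0 pos [ 0.4944 -0.4005  0.0143] yaw 0.62 tilt z [-0.031 -0.015] F [ 0.1 -0.1  0.7] w 0.0523 q [-0.84  0.82  1.52 -0.05  0.81  0.75]
```

Emit:
{"name": "carry_out", "arguments": {
  "steps": [
    [[-0.1,0.1,-0.5],0,0.4],
    [[0,0,0],0,1],
    [[0,0,0],0,1],
    [[0,0,0],0,1],
    [[0,0,0],0,1],
    [[0,0,0],0,1],
    [[0,0,0],0,1],
    [[0,0,0],0,1]
  ]
}}

```text
time: 19.8
position: [0.4934, -0.3998, 0.0097]
tool_rot: [0.711, -0.703, -0.005, 0.016]
ft_force: [-0.5, -0.3, 0.2]
grip_width: 0.0189
```

```bash
python3 st.py
```

```text
t 19.8 pos [ 0.4934 -0.3998  0.0097] yaw 0.6 tilt z [-0.03  -0.016] F [-0.5 -0.3  0.2] w 0.0189 q [-0.84  0.83  1.53 -0.05  0.79  0.75]
```

Emit:
{"name": "carry_out", "arguments": {
  "steps": [
    [[0,0,2],0,1],
    [[-0.5,0,4],-2,1],
    [[-0.5,1,4],-2,1],
    [[0,3,4],-2,1],
    [[0.3,4,1],-1.7,1],
    [[0.3,4.5,0],0,1],
    [[0.3,4.7,0],0,1],
    [[0.3,4.7,0],0,1],
    [[0.3,4.7,0],0,1],
    [[0.3,4.7,0],0,1]
  ]
}}

```text
time: 20.8
position: [0.4999, -0.0833, 0.1643]
tool_rot: [-0.655, 0.756, 0.003, -0.014]
ft_force: [0.5, -0.4, -1.6]
grip_width: 0.0186
```

Emit:
{"name": "carry_out", "arguments": {
  "steps": [
    [[0.3,3.5,0],0,1],
    [[0.3,2,0],0,1],
    [[0,1,0],0,1],
    [[0,0,0],0,1],
    [[0,0,0],0,1]
  ]
}}

```text
time: 21.3
position: [0.5032, -0.0096, 0.1642]
tool_rot: [-0.658, 0.753, 0.005, -0.014]
ft_force: [0.3, -1.2, -0.9]
grip_width: 0.0186
```

```bash
sed -i "s/'blue':.103/'blue':.1023/" b.py; python3 st.py; python3 -c "
from b import *
tgt('blue',.010,.4945)"
```

```text
t 21.3 pos [ 0.5032 -0.0096  0.1642] yaw -7.65 tilt z [-0.028 -0.012] F [ 0.3 -1.2 -0.9] w 0.0186 q [-0.23  0.46  1.78 -0.02  0.93  1.49]
blue target [0.5133 0.0392] move cm [1.01 4.87] err ex,ey mm [ 4.  49.6]
```

Emit:
{"name": "carry_out", "arguments": {
  "steps": [
    [[0.5,2.4,0],0.5,1],
    [[0.4,1.8,-1],0,1],
    [[0.1,0.5,-2],0,1],
    [[0,0,-1.5],0,1],
    [[0,0,0],0,1],
    [[0,0,0],0,1]
  ]
}}

```text
time: 21.9
position: [0.5165, 0.0297, 0.1186]
tool_rot: [-0.657, 0.754, 0.002, -0.014]
ft_force: [-0.1, 0.0, -1.0]
grip_width: 0.0188
```

```bash
python3 st.py; python3 -c "
from b import *
tgt('blue',.010,.4945); allb(snap('wrist'),mn=1500)"
```

```text
t 21.9 pos [0.5165 0.0297 0.1186] yaw -7.82 tilt z [-0.024 -0.015] F [-0.1  0.  -1. ] w 0.0188 q [-0.15  0.55  1.78 -0.02  0.83  1.58]
blue target [0.5133 0.0392] move cm [-0.32  0.94] err ex,ey mm [-4.3  8.9]
green [124, 149, 72, 73, 3859] ey L,R,mid,w [0.2121 0.1513 0.1817 0.0608] ex range 0.4839 0.5556 slope -0.045
blue [211, 24, 82, 198, 5297] ey L,R,mid,w [0.1202 0.0603 0.0902 0.0599] ex range 0.4823 0.6564 slope -0.108
wood [332, 53, 48, 60, 1644] ey L,R,mid,w [ 0.0199 -0.0103  0.0048  0.0303] ex range 0.5864 0.6341 slope -0.126
wood [294, 54, 68, 168, 4932] ey L,R,mid,w [0.0347 0.0016 0.0182 0.0331] ex range 0.4807 0.6334 slope -0.193
wood [451, 57, 61, 165, 7796] ey L,R,mid,w [-0.1008 -0.1484 -0.1246  0.0477] ex range 0.4778 0.6296 slope 0.071
```

Emit:
{"name": "carry_out", "arguments": {
  "steps": [
    [[-0.2,0.6,0],0.6,1],
    [[-0.1,0.3,-0.8],0,1],
    [[0,0,-1],0,1],
    [[0,0,0],0,1],
    [[0,0,0],0,1]
  ]
}}

```text
time: 22.45
position: [0.5145, 0.0381, 0.1013]
tool_rot: [-0.661, 0.751, 0.001, -0.013]
ft_force: [0.6, -0.2, -0.8]
grip_width: 0.0188
```

```bash
python3 st.py; python3 -c "
from b import *
tgt('blue',.010,.4945)"
```

```text
t 22.45 pos [0.5145 0.0381 0.1013] yaw -7.28 tilt z [-0.02  -0.016] F [ 0.6 -0.2 -0.8] w 0.0188 q [-0.13  0.58  1.8  -0.03  0.78  1.58]
blue target [0.5133 0.0392] move cm [-0.12  0.11] err ex,ey mm [-1.3  0.9]
```

Emit:
{"name": "carry_out", "arguments": {
  "steps": [
    [[-0.1,0.1,-0.8],0,1],
    [[0,0,-0.8],0,1],
    [[0,0,-0.6],0,1],
    [[0,0,-0.5],0,1],
    [[0,0,-0.4],0,1]
  ]
}}

```text
time: 22.95
position: [0.5138, 0.0393, 0.0679]
tool_rot: [-0.661, 0.75, 0.0, -0.012]
ft_force: [-0.4, 0.3, -2.0]
grip_width: 0.0189
```

```bash
python3 st.py; python3 -c "
from b import *
tgt('blue',.010,.4945)"
```

```text
t 22.95 pos [0.5138 0.0393 0.0679] yaw -7.26 tilt z [-0.019 -0.016] F [-0.4  0.3 -2. ] w 0.0189 q [-0.13  0.64  1.82 -0.03  0.7   1.59]
blue target [0.5133 0.0392] move cm [-0.05 -0.01] err ex,ey mm [-0.5 -0.2]
```

Emit:
{"name": "carry_out", "arguments": {
  "steps": [
    [[0,0,-0.4],0,1],
    [[0,0,-0.4],0,1],
    [[0,0,-0.5],0,1],
    [[0,0,-0.5],0,1]
  ]
}}

```text
time: 23.35
position: [0.516, 0.0389, 0.0522]
tool_rot: [-0.661, 0.75, -0.002, -0.011]
ft_force: [-0.2, -0.5, 1.0]
grip_width: 0.0189
```

Emit:
{"name": "carry_out", "arguments": {
  "steps": [
    [[0,0,-0.3],0,1],
    [[0,0,-0.3],0,1]
  ]
}}

```text
time: 23.55
position: [0.5164, 0.0389, 0.049]
tool_rot: [-0.661, 0.75, -0.002, -0.011]
ft_force: [-8.1, 1.1, 48.2]
grip_width: 0.0189
```

Emit:
{"name": "carry_out", "arguments": {
  "steps": [
    [[0,0,0],0,1],
    [[0,0,0],0,0.55],
    [[0,0,0],0,0.55],
    [[0,0,0],0,0.55],
    [[0,0,2],0,0.55],
    [[0,0,4],0,0.55],
    [[0,0,4],0,0.4],
    [[0,0,3],0,0.4],
    [[0,0,0],0,0.4]
  ]
}}

```text
time: 24.45
position: [0.5156, 0.0387, 0.1809]
tool_rot: [-0.661, 0.75, -0.001, -0.012]
ft_force: [0.5, 1.1, 0.2]
grip_width: 0.0506
```

```bash
python3 st.py
python3 - <<'E'
from b import *
w=snap('wrist','w11.png')
hsv=cv2.cvtColor(w['pixels'],cv2.COLOR_RGB2HSV); m=cv2.inRange(hsv,(100,110,15),(130,255,255))
m[:, :200]=0; m[:, 320:]=0; m[222:]=0
for v in range(60,222,10):
    u=np.nonzero(m[v])[0]
    if len(u)>5:
        a=onz(w,u[0],v,.055)[:2];b=onz(w,u[-1],v,.055)[:2]; print(v,'ex',((a+b)@ex/2).round(4),'ey',(a@ey).round(4),(b@ey).round(4))
E
```

```text
t 24.45 pos [0.5156 0.0387 0.1809] yaw -7.26 tilt z [-0.017 -0.017] F [0.5 1.1 0.2] w 0.0506 q [-0.13  0.45  1.73 -0.02  0.97  1.58]
70 ex 0.6253 ey 0.1199 0.085
130 ex 0.5688 ey 0.1192 0.0843
140 ex 0.5587 ey 0.1081 0.0967
150 ex 0.5484 ey 0.1291 0.0757
160 ex 0.5379 ey 0.1295 0.0754
170 ex 0.5272 ey 0.1298 0.0752
180 ex 0.5162 ey 0.1291 0.0761
190 ex 0.505 ey 0.1295 0.0758
200 ex 0.4935 ey 0.1298 0.0756
210 ex 0.4818 ey 0.1291 0.0754
220 ex 0.4699 ey 0.1294 0.0763
```

Emit:
{"name": "carry_out", "arguments": {
  "steps": [
    [[0,-3,0],0,0.4],
    [[0,-4.5,0],0,0.4],
    [[0,-4.7,0],0,0.4],
    [[0,-4.7,0],0,0.4],
    [[0,-4,0],0,0.4],
    [[0,-2.5,-1],0,0.4],
    [[0,-1.2,-2],0,0.4],
    [[0,0,-2],0,0.4],
    [[0,0,0],0,0.4]
  ]
}}

```text
time: 25.4
position: [0.5066, -0.2146, 0.1141]
tool_rot: [-0.661, 0.75, 0.01, -0.016]
ft_force: [-0.6, -0.1, -0.4]
grip_width: 0.0521
```

```bash
python3 st.py
python3 - <<'E'
from b import *
w=snap('wrist')
hsv=cv2.cvtColor(w['pixels'],cv2.COLOR_RGB2HSV); m=cv2.inRange(hsv,(45,90,15),(85,255,255))
n,l,st,ce=cv2.connectedComponentsWithStats(m[:222]); i=1+np.argmax(st[1:,4]); print(st[i])
for v in range(st[i,1],222,10):
    u=np.nonzero(l[v]==i)[0]
    if len(u)>5:
        a=onz(w,u[0],v,.016);b=onz(w,u[-1],v,.016); print(v,((a+b)/2).round(4)[:2],abs(a[1]-b[1]).round(4))
E
```

```text
t 25.4 pos [ 0.5066 -0.2146  0.1141] yaw -7.17 tilt z [-0.037 -0.007] F [-0.6 -0.1 -0.4] w 0.0521 q [-0.59  0.59  1.7  -0.03  0.88  1.13]
[ 259   80   33  142 1911]
130 [ 0.5642 -0.2477] 0.0119
140 [ 0.5551 -0.2468] 0.0176
150 [ 0.5459 -0.2454] 0.0169
160 [ 0.5365 -0.2445] 0.0171
170 [ 0.5268 -0.2436] 0.0173
180 [ 0.5169 -0.2426] 0.0175
190 [ 0.5067 -0.2416] 0.0177
200 [ 0.4963 -0.2411] 0.0169
210 [ 0.4857 -0.2396] 0.0161
220 [ 0.4748 -0.2385] 0.0163
```

Emit:
{"name": "carry_out", "arguments": {
  "steps": [
    [[0,-1.5,-2.5],0,0.4],
    [[0,-1,-3],0,0.4],
    [[0,-0.3,-1.5],0,0.4],
    [[0,0,0],0,0.4],
    [[0,0,0],0,0.4]
  ]
}}

```text
time: 25.95
position: [0.5092, -0.242, 0.0447]
tool_rot: [-0.663, 0.748, 0.007, -0.016]
ft_force: [-0.2, -1.3, 0.8]
grip_width: 0.0525
```

```bash
python3 st.py
```

```text
t 25.95 pos [ 0.5092 -0.242   0.0447] yaw -6.92 tilt z [-0.033 -0.01 ] F [-0.2 -1.3  0.8] w 0.0525 q [-0.63  0.72  1.7  -0.04  0.75  1.09]
```

Emit:
{"name": "carry_out", "arguments": {
  "steps": [
    [[-0.2,0,-1],0,0.4],
    [[-0.1,0,-1],0,0.4],
    [[0,0,-0.7],0,0.4],
    [[0,0,-0.4],0,0.4],
    [[0,0,0],0,0.4]
  ]
}}

```text
time: 26.45
position: [0.5076, -0.2414, 0.0144]
tool_rot: [-0.664, 0.748, 0.005, -0.015]
ft_force: [0.4, 0.5, 0.3]
grip_width: 0.0524
```

```bash
python3 st.py
```

```text
t 26.45 pos [ 0.5076 -0.2414  0.0144] yaw -6.78 tilt z [-0.029 -0.012] F [0.4 0.5 0.3] w 0.0524 q [-0.63  0.77  1.72 -0.04  0.68  1.1 ]
```

Emit:
{"name": "carry_out", "arguments": {
  "steps": [
    [[0,0,-0.4],0,0.4],
    [[0,0,0],0,1],
    [[0,0,0],0,1],
    [[0,0,0],0,1],
    [[0,0,0],0,1],
    [[0,0,0],0,1],
    [[0,0,0],0,1],
    [[0,0,0],0,1]
  ]
}}

```text
time: 27.25
position: [0.5082, -0.2418, 0.0107]
tool_rot: [-0.664, 0.748, 0.004, -0.015]
ft_force: [-0.5, 0.0, -0.5]
grip_width: 0.0189
```

```bash
python3 st.py; python3 -c "
from b import *
t=snap('top')
m,st,ce=blob(t,(215,170,260,245),(0,150,60),(6,255,255)); print('tab',st,onz(t,*ce,.12)[:2], onz(t,*ce,.12)[:2]@ex, onz(t,*ce,.12)[:2]@ey)"
```

```text
t 27.25 pos [ 0.5082 -0.2418  0.0107] yaw -6.79 tilt z [-0.028 -0.013] F [-0.5  0.  -0.5] w 0.0189 q [-0.63  0.77  1.72 -0.04  0.67  1.1 ]Traceback (most recent call last):
  File "<string>", line 4, in <module>
    m,st,ce=blob(t,(215,170,260,245),(0,150,60),(6,255,255)); print('tab',st,onz(t,*ce,.12)[:2], onz(t,*ce,.12)[:2]@ex, onz(t,*ce,.12)[:2]@ey)
            ~~~~^^^^^^^^^^^^^^^^^^^^^^^^^^^^^^^^^^^^^^^^^^^^
  File "m.py", line 7, in blob
    n,l,st,ce=cv2.connectedComponentsWithStats(z); i=1+np.argmax(st[1:,4]); return (l==i).astype(np.uint8),st[i],ce[i]
                                                       ~~~~~~~~~^^^^^^^^^^
    return _wrapfunc(a, 'argmax', axis=axis, out=out, **kwds)
    return bound(*args, **kwds)
ValueError: attempt to get argmax of an empty sequence
```

Emit:
{"name": "carry_out", "arguments": {
  "steps": [
    [[0,0,2],0,1],
    [[-0.3,0,4],0,1],
    [[-0.3,1,4],0,1],
    [[0,3,4],0,1],
    [[0.3,4,1],0,1],
    [[0.3,4.5,0],0,1],
    [[0.3,4.7,0],0,1],
    [[0.3,4.7,0],0,1],
    [[0.3,4.5,0],0,1],
    [[0.3,3,0],0,1]
  ]
}}

```text
time: 28.3
position: [0.5194, 0.0574, 0.1666]
tool_rot: [-0.66, 0.752, 0.002, -0.013]
ft_force: [0.6, -0.9, -0.4]
grip_width: 0.0183
```

Emit:
{"name": "carry_out", "arguments": {
  "steps": [
    [[0.3,2.5,0],-0.4,1],
    [[0,1,0],0,1],
    [[0,0,0],0,1],
    [[0,0,0],0,1]
  ]
}}

```text
time: 28.7
position: [0.5208, 0.0974, 0.1664]
tool_rot: [-0.66, 0.751, 0.003, -0.014]
ft_force: [0.1, 0.7, -0.8]
grip_width: 0.0188
```

```bash
sed -i "s/'green':.1825/'green':.182/" b.py; python3 st.py; python3 -c "
from b import *
tgt('green',.0105,.4945); t=snap('top')
m,st,ce=blob(t,(185,170,245,245),(0,140,40),(8,255,255)); p=onz(t,*ce,.12)[:2]; print('tab',st,p,p@ex,p@ey)"
```

```text
t 28.7 pos [0.5208 0.0974 0.1664] yaw -7.42 tilt z [-0.024 -0.014] F [ 0.1  0.7 -0.8] w 0.0188 q [-0.02  0.49  1.71 -0.02  0.97  1.69]
green target [0.5236 0.1182] move cm [0.29 2.08] err ex,ey mm [ 0.3 21. ]
tab [209 221   5   9  39] [0.47187354 0.22630628] 0.4402833934735518 0.2828952174917259
```

Emit:
{"name": "carry_out", "arguments": {
  "steps": [
    [[0.2,1.2,0],0.3,1],
    [[0.1,0.7,-1],0,1],
    [[0,0.1,-2],0,1],
    [[0,0,-1.5],0,1],
    [[0,0,0],0,1],
    [[0,0,0],0,1]
  ]
}}

```text
time: 29.35
position: [0.5252, 0.1153, 0.1184]
tool_rot: [-0.659, 0.752, 0.002, -0.013]
ft_force: [0.6, -0.1, -1.1]
grip_width: 0.0191
```

```bash
python3 st.py; python3 -c "
from b import *
tgt('green',.0105,.4945)"
```

```text
t 29.35 pos [0.5252 0.1153 0.1184] yaw -7.53 tilt z [-0.023 -0.014] F [ 0.6 -0.1 -1.1] w 0.0191 q [ 0.02  0.57  1.73 -0.02  0.87  1.73]
green target [0.5236 0.1182] move cm [-0.15  0.29] err ex,ey mm [-1.9  2.7]
```

Emit:
{"name": "carry_out", "arguments": {
  "steps": [
    [[-0.1,0.3,-1],0.3,1],
    [[0,0,-1],0,1],
    [[0,0,-0.8],0,1],
    [[0,0,0],0,1],
    [[0,0,0],0,1]
  ]
}}

```text
time: 29.85
position: [0.5251, 0.1184, 0.089]
tool_rot: [-0.661, 0.75, 0.002, -0.013]
ft_force: [-0.7, -1.5, -0.7]
grip_width: 0.0191
```

```bash
python3 st.py; python3 -c "
from b import *
tgt('green',.0105,.4945)"
```

```text
t 29.85 pos [0.5251 0.1184 0.089 ] yaw -7.24 tilt z [-0.021 -0.014] F [-0.7 -1.5 -0.7] w 0.0191 q [ 0.02  0.62  1.75 -0.02  0.8   1.73]
green target [0.5236 0.1182] move cm [-0.14 -0.02] err ex,ey mm [-1.4 -0.4]
```

Emit:
{"name": "carry_out", "arguments": {
  "steps": [
    [[-0.1,0,-0.7],0,1],
    [[0,0,-0.6],0,1],
    [[0,0,-0.4],0,1],
    [[0,0,-0.3],0,1],
    [[0,0,-0.2],0,1]
  ]
}}

```text
time: 30.35
position: [0.5247, 0.1184, 0.0659]
tool_rot: [-0.661, 0.75, 0.001, -0.012]
ft_force: [0.2, 0.4, 0.8]
grip_width: 0.019
```

```bash
python3 st.py; python3 -c "
from b import *
tgt('green',.0105,.4945)"
```

```text
t 30.35 pos [0.5247 0.1184 0.0659] yaw -7.26 tilt z [-0.019 -0.014] F [0.2 0.4 0.8] w 0.019 q [ 0.02  0.66  1.76 -0.02  0.74  1.73]
green target [0.5236 0.1182] move cm [-0.11 -0.03] err ex,ey mm [-1.  -0.4]
```

Emit:
{"name": "carry_out", "arguments": {
  "steps": [
    [[0,0,-0.25],0,1],
    [[0,0,-0.15],0,1]
  ]
}}

```text
time: 30.55
position: [0.5252, 0.1186, 0.0634]
tool_rot: [-0.661, 0.751, 0.001, -0.011]
ft_force: [-2.1, 0.3, 12.4]
grip_width: 0.0189
```

Emit:
{"name": "carry_out", "arguments": {
  "steps": [
    [[0,0,0],0,1],
    [[0,0,0],0,0.6],
    [[0,0,0],0,0.6],
    [[0,0,0],0,0.6],
    [[0,0,1],0,0.6],
    [[0,0,2.5],0,0.6],
    [[0,0,3],0,1],
    [[0,0,1],0,1],
    [[0,0,0],0,1],
    [[0,0,0],0,1]
  ]
}}

```text
time: 31.55
position: [0.5254, 0.1185, 0.1421]
tool_rot: [-0.661, 0.751, 0.0, -0.011]
ft_force: [0.4, 0.2, 0.1]
grip_width: 0.0107
```

```bash
python3 st.py
python3 - <<'E'
from b import *
w=snap('wrist')
hsv=cv2.cvtColor(w['pixels'],cv2.COLOR_RGB2HSV); m=cv2.inRange(hsv,(0,0,150),(180,50,255))
H=[*(ex*(.4955+.1)+ey*.182),.085]; u,v=map(int,proj(w,H)); z=np.zeros_like(m); z[max(v-45,0):v+45,u-45:u+45]=m[max(v-45,0):v+45,u-45:u+45]
n,l,st,ce=cv2.connectedComponentsWithStats(z); i=1+np.argmax(st[1:,4]); p=onz(w,*ce[i],.083)[:2]; print((u,v),st[i],'pad ex,ey',p@ex,p@ey)
E
```

```text
t 31.55 pos [0.5254 0.1185 0.1421] yaw -7.27 tilt z [-0.017 -0.014] F [0.4 0.2 0.1] w 0.0107 q [ 0.02  0.53  1.71 -0.02  0.91  1.73]
(254, 97) [ 209   52   90   51 3928] pad ex,ey 0.6125078620467118 0.1827891448488801
```

Emit:
{"name": "carry_out", "arguments": {
  "steps": [
    [[-0.3,0,0.5],8,1],
    [[-0.3,0,0],8,1],
    [[0,0,0],8,1],
    [[0,0,0],8,1],
    [[0,0,0],8,1],
    [[0,0,0],8,1],
    [[0,0,0],8,1],
    [[0,0,0],8,1],
    [[0,0,0],8,1],
    [[0,0,0],8,1]
  ]
}}

```text
time: 32.6
position: [0.5104, 0.1178, 0.1331]
tool_rot: [0.992, -0.122, -0.002, 0.017]
ft_force: [0.2, 0.4, -0.0]
grip_width: 0.0006
```

Emit:
{"name": "carry_out", "arguments": {
  "steps": [
    [[0,0,0],5,1],
    [[0,0,0],0,1],
    [[0,0,0],0,1]
  ]
}}

```text
time: 32.9
position: [0.5077, 0.1176, 0.1293]
tool_rot: [0.997, -0.077, -0.005, 0.018]
ft_force: [-0.5, -0.8, -0.9]
grip_width: 0.0002
```

```bash
python3 st.py; python3 -c "
from b import *
tgt('green',.0055,.4945)"
```

```text
t 32.9 pos [0.5077 0.1176 0.1293] yaw 81.14 tilt z [-0.014 -0.035] F [-0.5 -0.8 -0.9] w 0.0002 q [ 0.03  0.54  1.77 -0.05  0.86  0.22]
green target [0.5187 0.1188] move cm [1.1  0.12] err ex,ey mm [10.7  2.5]
```

Emit:
{"name": "carry_out", "arguments": {
  "steps": [
    [[0.6,0.1,-1],0,1],
    [[0.4,0,-1],0,1],
    [[0,0,-0.8],0,1],
    [[0,0,0],0,1],
    [[0,0,0],0,1]
  ]
}}

```text
time: 33.4
position: [0.5181, 0.1186, 0.0968]
tool_rot: [0.997, -0.079, -0.007, 0.018]
ft_force: [-0.0, 0.2, 0.1]
grip_width: 0.0001
```

```bash
python3 st.py; python3 -c "
from b import *
tgt('green',.0055,.4945)"
```

```text
t 33.4 pos [0.5181 0.1186 0.0968] yaw 80.91 tilt z [-0.017 -0.035] F [-0.   0.2  0.1] w 0.0001 q [ 0.03  0.6   1.76 -0.05  0.8   0.23]
green target [0.5187 0.1188] move cm [0.06 0.02] err ex,ey mm [0.5 0.3]
```

Emit:
{"name": "carry_out", "arguments": {
  "steps": [
    [[0,0,-0.6],0,1],
    [[0,0,-0.5],0,1],
    [[0,0,-0.5],0,1],
    [[0,0,-0.4],0,1]
  ]
}}

```text
time: 33.8
position: [0.5191, 0.1186, 0.0768]
tool_rot: [0.997, -0.079, -0.005, 0.018]
ft_force: [-0.6, 0.7, 13.1]
grip_width: 0.0005
```

Emit:
{"name": "carry_out", "arguments": {
  "steps": [
    [[0,0,-0.5],0,1],
    [[0,0,-0.5],0,1],
    [[0,0,-0.4],0,1]
  ]
}}

```text
time: 34.1
position: [0.5189, 0.1188, 0.0649]
tool_rot: [0.997, -0.079, -0.005, 0.018]
ft_force: [-2.4, 1.2, 16.6]
grip_width: 0.0004
```

Emit:
{"name": "carry_out", "arguments": {
  "steps": [
    [[0,0,-0.35],0,1],
    [[0,0,-0.35],0,1]
  ]
}}

```text
time: 34.3
position: [0.519, 0.1189, 0.0645]
tool_rot: [0.997, -0.079, -0.004, 0.018]
ft_force: [-6.8, -0.0, 33.7]
grip_width: 0.0007
```

Emit:
{"name": "carry_out", "arguments": {
  "steps": [
    [[0,0,1],0,1],
    [[0,0,3],0,1],
    [[0,0,4],0,1],
    [[0,0,4],0,1],
    [[-1,-2,3],-8,1],
    [[-1,-3,2],-8,1],
    [[-1,-3,0],-8,1],
    [[-1,-3,0],-8,1],
    [[-1,-3,0],-8,1],
    [[0,-2,0],-8,1]
  ]
}}

```text
time: 35.3
position: [0.4672, -0.0435, 0.2431]
tool_rot: [0.872, -0.489, -0.007, 0.014]
ft_force: [1.0, 0.5, -1.1]
grip_width: 0.0008
```

Emit:
{"name": "carry_out", "arguments": {
  "steps": [
    [[0,0,0],-8,1],
    [[0,0,0],-8,1],
    [[0,0,0],-8,1],
    [[0,0,0],-8,1],
    [[0,0,0],-8,1],
    [[0,0,0],0,1],
    [[0,0,0],0,1]
  ]
}}

```text
time: 36.0
position: [0.4662, -0.0475, 0.242]
tool_rot: [-0.639, 0.769, 0.011, -0.011]
ft_force: [0.8, 0.6, 0.2]
grip_width: 0.0008
```

```bash
python3 st.py
python3 - <<'E'
from b import *
w=snap('wrist');t=snap('top');s=snap('side')
for n,y in (('wood',.0225),('blue',.1023),('green',.182)):
    m=ex*.4985+ey*y; print(n,[np.round(proj(w,[*(m+ex*a),.053]),0).tolist() for a in (-.06,.06,.096)])
H,W=300,400
cv2.imwrite('pics/f.png',np.vstack([cv2.resize(w['pixels'][:,:,::-1],(W*2,H*2))[:360],np.hstack([cv2.resize(t['pixels'][170:250,180:310,::-1],(W,240),interpolation=2),cv2.resize(s['pixels'][170:270,190:350,::-1],(W,240),interpolation=2)])]))
p=w
E
```

```text
t 36.0 pos [ 0.4662 -0.0475  0.242 ] yaw -10.51 tilt z [-0.032  0.003] F [0.8 0.6 0.2] w 0.0008 q [-0.34  0.31  1.77 -0.01  1.1   1.42]
wood [[247.0, 196.0], [240.0, 102.0], [238.0, 69.0]]
blue [[188.0, 199.0], [175.0, 106.0], [171.0, 74.0]]
green [[130.0, 203.0], [110.0, 110.0], [104.0, 78.0]]
```

View pics/f.png

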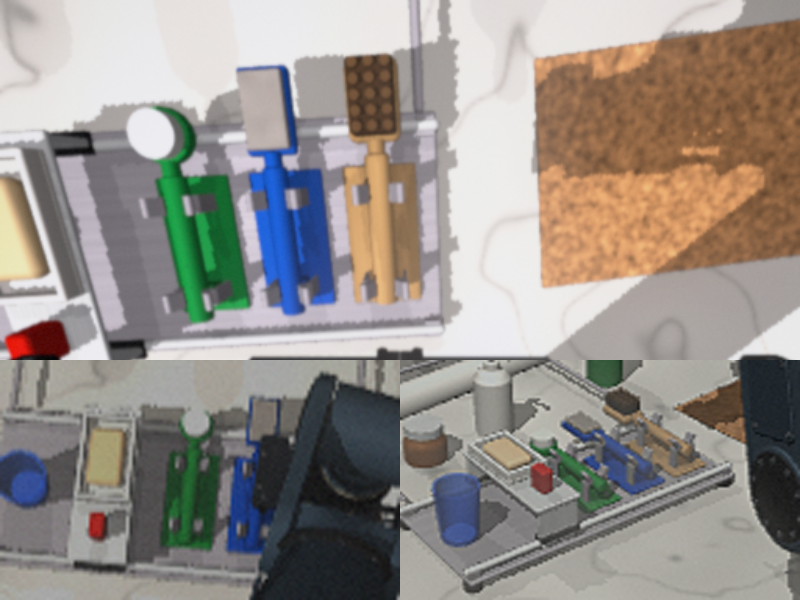

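```bash
python3 -c "
from rig import robot; print(robot.hand_in(), robot.get_obs()['time'])"
```

```text
the job is handed in; nothing more can be done
the job is handed in; nothing more can be done
```

I slid the arm to its left stop, snapped all three brushes into the bays of their own colour, and handed the job in at about 36 s on the robot's clock. The hand-in gives no verdict.

- **Sliding arm:** I gripped the red tab and slid it left until the wrist force rose to 37 N at the stop. A later top view put the tab at the same place along the slide, 0.283 m.
- **Wood and blue:** I pressed each into its bay in the grip until it stopped hard. The handle axis ended at about 53 mm, which is roughly where I estimated the seat to be.
- **Green:** The gripper body would have hit the soap dish. I set the brush in the clip mouths, let go, turned the gripper 90° and pressed with closed fingers to the same height.
- **Last pictures:** All three handles lie in their clips with heads out to the tub, within about 5 mm along and 1–2 mm across by my estimate. The tumbler, jar, dispenser and shampoo were standing in the last side view. The soap tin and duck were outside the last crops, and I did not measure how far any bystander may have moved. The robot was clear of everything.

**Checks that failed or disagreed:**
- `robot.tip_extent` reads 0.022 m, but the fingertips really end about 2 mm ahead of the TCP. My first grasp of the wood brush therefore closed above the handle. I found this by touch and regrasped lower.
- The tool drifted 1–2° in tilt and some millimetres in position during fast moves, which I corrected before each grasp and placing.
- I viewed all 12 allowed pictures, against about 8 planned.

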